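# Clear the teapot lid off the soap dish and open its cover

## Robot

A 7-joint arm with a two-finger parallel gripper is mounted at the origin on the work surface. World frame = base frame: x ahead of the robot, y to its left, z up, the work surface at z = 0. Lengths are in mm, angles in rad, forces in N, time in s.
With the tool pointing down it reaches from about 400 to 875 mm from the base axis. Payload 4.4 kg.
Tool frame: the origin (TCP) lies at the very end of the fingers, on their centre line; the grasp point (between the pads) lies 19 mm behind it; y points along the fingers, z is the direction in which the jaws open and shut, and the axes are right-handed (so a half turn about y gives the same grasp; the last joint's range is limited). The gripper opens to 85 mm and grips with 20 to 120 N. Pads are 22 mm wide; open, the fingers measure 114 mm over their backs; the gripper's body (76 mm by 85 mm) begins 54 mm behind the grasp point. The pads swing forward as they close: fully open they stand 13 mm farther back than shut.
Start: joints at [1.041, 0.628, 0.038, 1.517, -0.027, 0.996, -0.02], TCP at [290.806, -581.334, 209.813] pointing down, gripper open.
Joint ranges: [-3.06, 3.06], [-0.37, 2.12], [-1.25, 1.32], [0.18, 2.47], [-1.1, 4.24], [0.23, 1.98], [-2.94, 2.94]. Speed limits (rad/s): [2.57, 2.57, 3.14, 3.14, 3.14, 3.14, 3.14].

## Interface

Orientations are given as [roll, pitch, yaw] about the fixed x, y, z axes, in that order (R = Rz(yaw) Ry(pitch) Rx(roll)).
In Python, from cell import read_state, get_image, finish_job gives the robot as it stands. The module is installed in compiled form; this text tells all that it offers.
- The arm moves only by the tool servo_tool, never from a script. Its argument "increments" is a list of rows, each an object of numbers: "dx", "dy", "dz": the shift along the world's x, y, z in cm; "ax", "ay", "az": the turn, a rotation vector about the world's x, y, z in rad; "claw": the closure, from -1 (fully open) to 1 (shut). A call has 1 to 8 rows; each row is the pose to reach, as a shift and turn from the pose commanded when the call began; what a row does not reach only later rows make up. A row lasts 1/12 s, in which the tool goes at most 41.7 mm and 7.16 degrees, less where a joint would pass 70% of its speed; a pose out of reach is approached as far as the arm can. A call with a gripper value outside its range is refused whole. The fingers move at their own pace and stop on an object; the grip force is fixed at half the most. Time passes only in rows, so rows that repeat a pose let the fingers close. It gives the time, the measured TCP pose, the force and the opening at its end, in the units of the state.
- read_state(): the state, without advancing time (a new reading comes with each control period).
- get_image(name): name is "scene" or "top" or "wrist"; returns a dict with "color" (384x512x3 uint8, red, green, blue), "fov_y" (degrees; the focal length in pixels is half the picture's height over the tangent of half this angle, whatever the lens; pixels are square), "cx", "cy" (the principal point, pixels), "R" (3x3) and "t" (3): a world point X has camera coordinates R X + t. Camera axes: x right, y down, z forward; pixel columns grow to the right and rows downward; lengths in mm; the calibration is good to about 2 mm. A picture is of the moment at which its call begins. There is no depth.
- finish_job(): hands the job in, once; it reports no verdict.
The state is a dict: "clock": time; "qpos": joint angles; "qd": joint speeds; "tau": joint torques, N m; "eef_pos": TCP position; "tool_rot": TCP orientation; "force": force on the tool from outside, world axes, zero at the start; "torque": the same for the moment, N m; "width": finger opening in mm.
Only numpy, scipy, OpenCV 4.12 (cv2) and the standard library are available. Lean on these libraries where they do the work, as an engineer would, in place of code of your own. Each camera call takes 0.05 s, during which the arm holds its last target.

## Task

Somebody left the porcelain teapot lid lying on the closed cover of the soap dish. Lift it off and set it down gently, flat with its knob up, on the free end of the chrome rack's wire shelf; then push the dish's button in until the latch lets go and the cover springs ajar, and swing the cover right back until it stays open by itself. Be gentle with the plastic dish and the porcelain, and leave the mug and the bottle opener where they are.

Things in the scene. Friction and masses are not known exactly. Their poses are not given: they have to be found in the camera images.
- lid: White porcelain teapot lid, 84 mm across, 52 mm high, about 0.16 kg, lying knob up on the soap dish's cover at the start. Origin: centre of its underside; z up through the knob. Flat foot ring 60 mm across; the dome is 10 mm high at the rim (r 42 mm), 15 mm at r 34 mm, 19 mm at r 14 mm; round knob 24 mm across at heights 32 to 46 mm, its neck 18 mm across at 22 to 27 mm.
- dish: Pale plastic soap dish, fixed to the sill by suction feet. Origin: centre of the bowl, on the sill; x points from its button (front, robot side) to its hinge (back), z up. Bowl 100 mm (x) by 136 mm (y), rim 44 mm high; the soap in it reaches 39 mm. Button housing before the bowl: x -99 to -63 mm, y -26 to 26 mm, 40 mm high. Flat cover over the bowl, latched shut until the button is pushed in.
- button_top (a point): Centre of the top face of the button, 26 mm (x of the dish) by 38 mm (y) and 51 mm above the sill when out, at x -80 mm, y 0 in the dish's frame; 24 mm in front of the cover's lip. It is pushed straight down.
- button (a joint): Travel of the button, m: 0 is out, 0.008 is fully in, against a hard stop. Spring return, 1.5 N when out, 3.9 N at 4 mm where the latch lets go, 6.3 N when fully in.
- cover (a joint): Opening angle of the cover, rad: 0 shut, 2.0 right back at its stop. When the latch lets go with nothing on the cover, a spring pin lifts it ajar to about 0.45 rad, no further; with the teapot lid on it, it stays down. Pushed past 1.6 rad it falls back to its stop and stays; below that it falls back to ajar. 0.07 kg, swings freely, nothing stands within its swing.
- dish_hinge (a point): Middle of the cover's hinge axis, which runs along the dish's y axis at the back of the bowl: x 52 mm, z 46 mm in the dish's frame.
- cover_lip (a point): Middle of the free front edge of the cover, 108 mm from the hinge, mid-thickness. The cover is 4 mm thick, 140 mm wide, z 44 to 48 mm when shut; the lip is then at x -56 mm in the dish's frame and rises some 45 mm when ajar. Under the lip's middle hangs the catch: a tongue 20 mm wide (y -10 to 10 mm), 16 mm deep, its foot reaching 5 mm in front of the lip.
- rack: Compact chrome wire rack, 270 mm (its x) by 160 mm (its y), fixed, left or right of the soap dish. Origin: centre, on the sill; z up. The flat wire shelf's top is 55 mm above the sill; a thin rail runs round it, its top 72 mm above the sill. The half at -x, nearer to the robot, is free; the mug and the bottle opener stand on the other half.
- rack_bay (a point): Middle of the free end of the rack's shelf, on top of the wires (68 mm from the rack's centre towards -x).
- mug: Red enamel mug, 70 mm across, 65 mm high, on the far end of the rack. Origin: centre of its underside. Leave alone.
- opener: Flat steel bottle opener, 112 mm long, 37 mm wide, 5 mm thick, on the far end of the rack. Origin: on its underside near the middle. Leave alone.
- herb: Herb in a terracotta pot, 132 mm across the saucer and about 220 mm high, on the other side of the soap dish from the rack; heavy. Origin: centre of the saucer, on the sill. Leave alone.
There are look-alikes about, which are no part of the job. Leave any yellow look-alike of the lid alone. What is shaped like the dish but green is not meant.

How it is judged:
By the outcome, as a careful person would: the job done as asked, in the order asked, and still so for the second after the job is handed in, with the robot touching nothing.
It also fails if it takes over 64 s, if anything falls off the work surface, if the arm or the gripper's body presses on something with over 40 N, if the wrist force passes 120 N, or if a joint passes its speed limit or range.

## Working session

There is one attempt and no reset: what is moved stays moved. The work goes in short steps, Python scripts to look and compute and a tool call to move; the robot and the scene stay as the last step left them, time stands still between calls to the robot, and variables do not carry over. Pictures are saved under pics/ and viewed, and the job is handed in when it is done.

Besides the shell and the picture viewer there is one more tool, called after ">>>" by a JSON object that holds its "method" and its "body". servo_tool: Moves the arm, as the interface text tells. Its arguments: {"type":"object","properties":{"increments":{"type":"array","items":{"type":"object","properties":{"dx":{"type":"number"},"dy":{"type":"number"},"dz":{"type":"number"},"ax":{"type":"number"},"ay":{"type":"number"},"az":{"type":"number"},"claw":{"type":"number"}}}}},"required":["increments"]}

```bash
mkdir -p pics; cat > h.py <<'E'
import numpy as np,cv2
from cell import *
def snap(n,f):
    i=get_image(n); np.savez('pics/'+f+'.npz',**{k:np.array(v) for k,v in i.items()})
    cv2.imwrite('pics/'+f+'.png',i['color'][:,:,::-1]); return i
def load(f): return dict(np.load('pics/'+f+'.npz'))
def ray(i,u,v):
    F=192/np.tan(np.radians(float(i['fov_y']))/2)
    d=np.array([(u-i['cx'])/F,(v-i['cy'])/F,1]); R=i['R']; return -R.T@i['t'], R.T@d
def atz(i,u,v,z):
    c,d=ray(i,u,v); return c+d*(z-c[2])/d[2]
def proj(i,X):
    F=192/np.tan(np.radians(float(i['fov_y']))/2)
    p=i['R']@np.array(X)+i['t']; return np.array([i['cx']+F*p[0]/p[2],i['cy']+F*p[1]/p[2]])
def crop(f,u0,v0,u1,v1,s,o):
    im=cv2.imread('pics/'+f+'.png')[v0:v1,u0:u1]; cv2.imwrite('pics/'+o+'.png',cv2.resize(im,None,fx=s,fy=s,interpolation=cv2.INTER_CUBIC))
E
python3 - <<'E'
from h import *
for n in ['scene','top','wrist']:
    i=snap(n,n+'0'); print(n,i['fov_y'],i['cx'],i['cy'],(-i['R'].T@i['t']).round(),i['R'].round(2).tolist())
s=read_state();print(s)
E
```

```text
scene 45.28565941766645 255.49417715153658 186.52932960965364 [ 926. -544. 1090.] [[0.77, 0.64, 0.01], [0.53, -0.64, -0.56], [-0.35, 0.43, -0.83]]
top 50.56039464114124 250.18693949044666 190.64813644907142 [ 387.  -17. 1131.] [[0.02, -1.0, -0.01], [-0.99, -0.02, -0.11], [0.11, 0.01, -0.99]]
wrist 63.767611140318664 252.71578627473923 195.60175441542629 [ 360. -547.  373.] [[0.45, -0.89, -0.0], [-0.85, -0.43, 0.3], [-0.27, -0.13, -0.95]]
{'clock': 0.15, 'qpos': array([ 1.04119904,  0.62916092,  0.03846193,  1.51813508, -0.02700637,
        0.99634343, -0.01997607]), 'qd': array([-0.00150434, -0.00161436, -0.00023176, -0.0031876 ,  0.00066122,
       -0.00109481,  0.00126894]), 'tau': array([ 1.26591534e-03, -5.63793612e+01,  1.22758940e+00, -1.93649983e+01,
        1.11448744e-02,  7.39314419e-03,  2.28777475e-05]), 'eef_pos': array([ 290.56449011, -580.85353706,  209.08400062]), 'tool_rot': array([-1.57232485e+00, -1.21527952e-05, -2.67778577e+00]), 'force': array([ 0.63637332, -0.02402551,  0.27736832]), 'torque': array([ 0.00147589, -0.01173495, -0.03927523]), 'width': 85.39254142717775}
```

View pics/scene0.png

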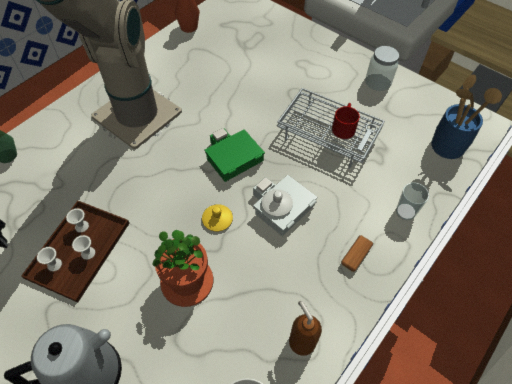

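View pics/top0.png

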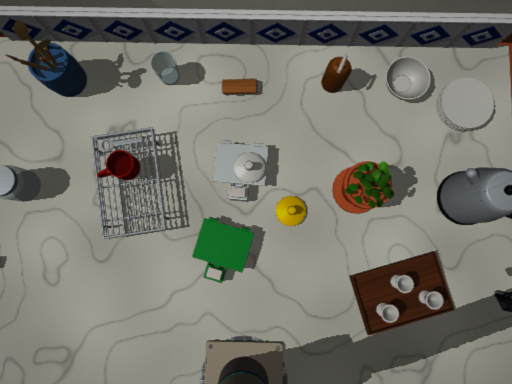

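View pics/wrist0.png

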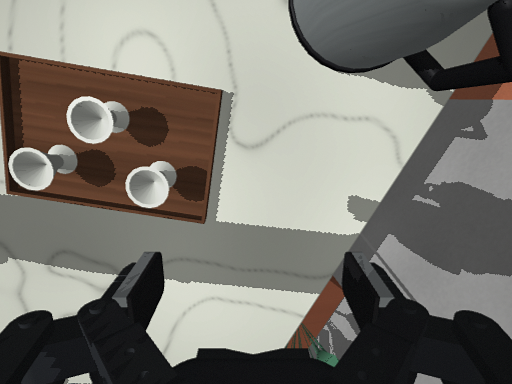

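Candidates: white lid at top (249,168) on the pale dish (241,165); yellow lid look-alike (291,211); green dish look-alike (223,245). The white lid on the pale dish fits the description. I'll confirm it in enlarged crops.

```bash
python3 - <<'E'
from h import *
crop('top0',200,125,300,215,7,'c1'); crop('top0',80,115,200,250,4.4,'c2'); crop('scene0',235,160,335,240,7,'c3'); crop('scene0',260,80,390,190,6,'c4')
E
```

```text
(no output)
```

View pics/c1.png

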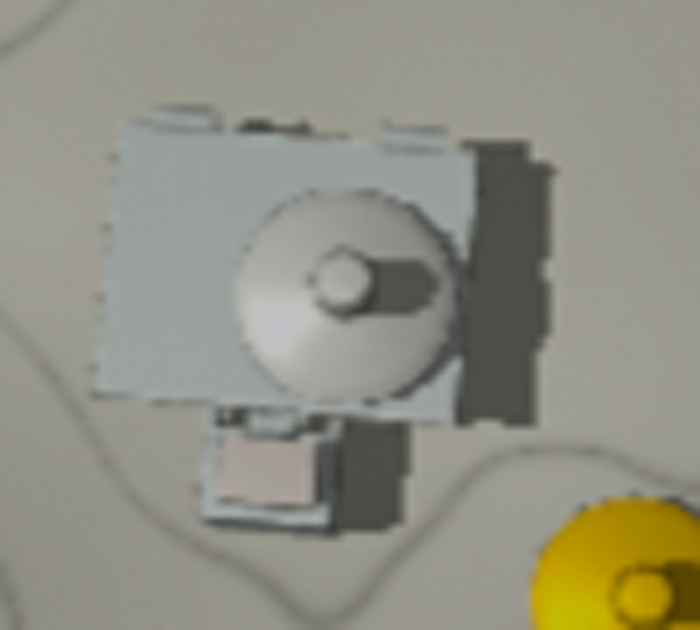

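View pics/c2.png

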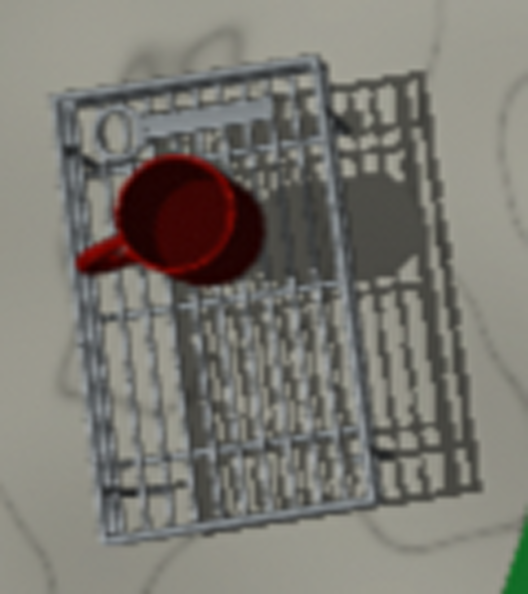

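View pics/c3.png

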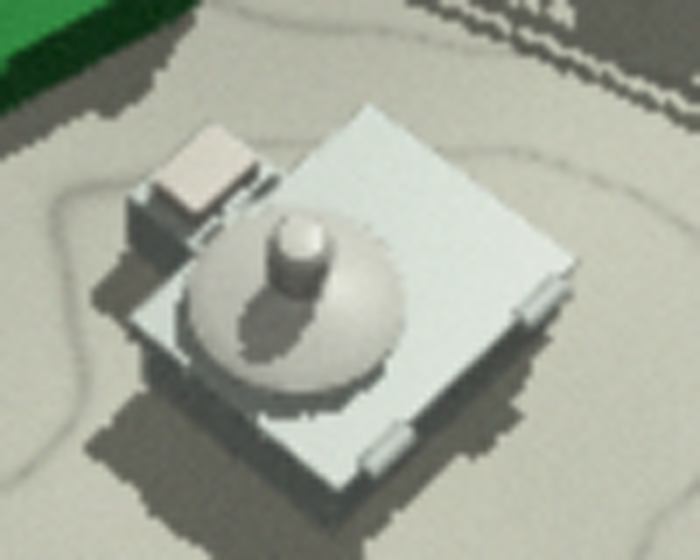

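View pics/c4.png

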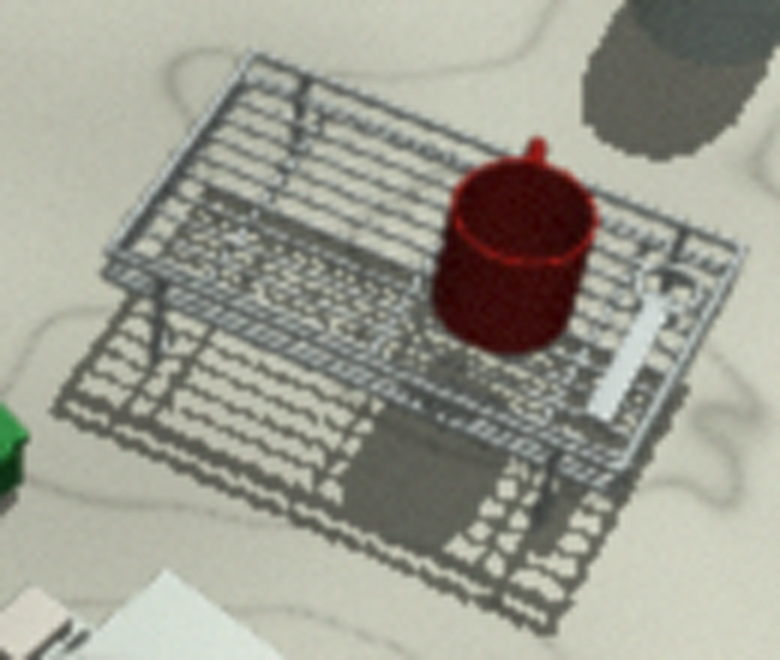

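```bash
cat > m.py <<'E'
from h import *
T=load('top0');S=load('scene0')
def m(i,pts,off,s,z): return np.array([atz(i,off[0]+(u+.0)/s-.0,off[1]+v/s,z) for u,v in pts])
for nm,i,pts,off,s,z in [
 ('coverT',T,[(122,125),(476,152),(453,425),(95,393)],(200,125),7,48),
 ('coverS',S,[(578,262),(338,490),(130,318),(368,105)],(235,160),7,48),
 ('butT',T,[(219,437),(318,441),(313,505),(216,494)],(200,125),7,51),
 ('butS',S,[(262,163),(200,212),(155,180),(216,125)],(235,160),7,51),
 ('knobT',T,[(344,284)],(200,125),7,48+40),
 ('knobS',S,[(301,245)],(235,160),7,48+40),
 ('rimT',T,[(237,297),(462,297),(347,190),(349,403)],(200,125),7,58),
 ('rackT',T,[(57,97),(323,60),(373,502),(104,543)],(80,115),4.4,72),
 ('rackS',S,[(745,245),(625,475),(110,255),(250,55)],(260,80),6,72)]:
    P=m(i,pts,off,s,z); print(nm,P[:,:2].round(1).tolist(),'c',P.mean(0).round(1))
    if len(P)==4 and nm[:3]!='rim':
        d=(P[0]+P[1]-P[2]-P[3])/2; e=(P[0]+P[3]-P[1]-P[2])/2; print('  x len',np.linalg.norm(d).round(1),'yaw',np.degrees(np.arctan2(d[1],d[0])).round(1),'ylen',np.linalg.norm(e).round(1),'yawy',np.degrees(np.arctan2(e[1],e[0])).round(1)-90)
E
python3 m.py
```

```text
coverT [[633.1, 83.2], [625.2, -54.2], [518.6, -47.2], [528.1, 90.4]] c [576.3  18.1  48. ]
  x len 106.1 yaw -3.9 ylen 137.8 yawy -3.5999999999999943
coverS [[636.5, 82.3], [626.5, -55.5], [520.7, -47.7], [529.7, 89.1]] c [578.3  17.1  48. ]
  x len 106.5 yaw -4.0 ylen 137.6 yawy -3.9000000000000057
butT [[511.8, 42.2], [511.0, 4.4], [486.4, 5.7], [489.9, 42.8]] c [499.8  23.8  51. ]
  x len 23.3 yaw -2.4 ylen 37.5 yawy -3.200000000000003
butS [[516.0, 38.6], [511.9, 5.2], [489.1, 5.5], [490.8, 41.1]] c [501.9  22.6  51. ]
  x len 24.0 yaw -3.4 ylen 34.6 yawy -4.799999999999997
knobT [[565.6, -4.7]] c [565.6  -4.7  88. ]
knobS [[564.5, -1.7]] c [564.5  -1.7  88. ]
rimT [[564.9, 36.4], [566.6, -49.4], [607.2, -4.7], [525.0, -7.2]] c [565.9  -6.2  58. ]
rackT [[636.8, 413.1], [662.9, 253.0], [396.9, 210.9], [369.5, 368.4]] c [516.5 311.4  72. ]
  x len 270.1 yaw 9.2 ylen 161.1 yawy 9.599999999999994
rackS [[638.3, 414.7], [669.3, 254.8], [402.8, 207.6], [373.2, 363.0]] c [520.9 310.   72. ]
  x len 270.3 yaw 10.5 ylen 160.6 yawy 10.900000000000006
```

The crops confirm it: the white lid sits on the pale dish, towards its -y side, with its knob near top (249,165). The top and scene estimates agree: lid about (565,-4), dish (579,17.5) with yaw -3.9°, rack bay about (451,299). First I raise the tool and cross over the herb.

>>> {"method": "servo_tool", "body": {"increments": [{"dz": 3,"az": -0.06},{"dz": 6,"az": -0.12},{"dz": 9,"az": -0.2},{"dz": 10,"dx": 1.7,"dy": 3.6,"az": -0.28},{"dz": 10,"dx": 3.4,"dy": 7.2,"az": -0.36},{"dz": 10,"dx": 5.1,"dy": 10.8,"az": -0.44},{"dz": 10,"dx": 6.8,"dy": 14.4,"az": -0.5},{"dz": 10,"dx": 8.5,"dy": 18,"az": -0.53}]}}

```text
invalid input at $.increments[0]: expected keys dx, dy, dz, ax, ay, az, claw
```

>>> {"method": "servo_tool", "body": {"increments": [{"dx": 1.7,"dy": 3.6},{"dx": 3.4,"dy": 7.2},{"dx": 5.1,"dy": 10.8},{"dx": 6.8,"dy": 14.4},{"dx": 8.5,"dy": 18},{"dx": 10.2,"dy": 21.6},{"dx": 11.9,"dy": 25.2},{"dx": 13.6,"dy": 28.8}]}}

```text
invalid input at $.increments[0]: expected keys dx, dy, dz, ax, ay, az, claw
```

All keys are required.

>>> {"method": "servo_tool", "body": {"increments": [{"dx": 0,"dy": 0,"dz": 3,"ax": 0,"ay": 0,"az": -0.06,"claw": -1},{"dx": 0,"dy": 0,"dz": 6,"ax": 0,"ay": 0,"az": -0.12,"claw": -1},{"dx": 0,"dy": 0,"dz": 9,"ax": 0,"ay": 0,"az": -0.2,"claw": -1},{"dx": 1.7,"dy": 3.6,"dz": 10,"ax": 0,"ay": 0,"az": -0.28,"claw": -1},{"dx": 3.4,"dy": 7.2,"dz": 10,"ax": 0,"ay": 0,"az": -0.36,"claw": -1},{"dx": 5.1,"dy": 10.8,"dz": 10,"ax": 0,"ay": 0,"az": -0.44,"claw": -1},{"dx": 6.8,"dy": 14.4,"dz": 10,"ax": 0,"ay": 0,"az": -0.5,"claw": -1},{"dx": 8.5,"dy": 18,"dz": 10,"ax": 0,"ay": 0,"az": -0.53,"claw": -1}]}}

```text
clock: 0.82
eef_pos: [376.2, -399.4, 309.7]
tool_rot: [-1.571, -0.0, 3.072]
force: [2.0, -0.1, 0.4]
width: 85.6
```

>>> {"method": "servo_tool", "body": {"increments": [{"dx": 1.7,"dy": 3.6,"dz": 0,"ax": 0,"ay": 0,"az": 0,"claw": -1},{"dx": 3.4,"dy": 7.2,"dz": 0,"ax": 0,"ay": 0,"az": 0,"claw": -1},{"dx": 5.1,"dy": 10.8,"dz": 0,"ax": 0,"ay": 0,"az": 0,"claw": -1},{"dx": 6.8,"dy": 14.4,"dz": 0,"ax": 0,"ay": 0,"az": 0,"claw": -1},{"dx": 8.5,"dy": 18,"dz": 0,"ax": 0,"ay": 0,"az": 0,"claw": -1},{"dx": 10.2,"dy": 21.6,"dz": 0,"ax": 0,"ay": 0,"az": 0,"claw": -1},{"dx": 11.9,"dy": 25.2,"dz": 0,"ax": 0,"ay": 0,"az": 0,"claw": -1},{"dx": 13.6,"dy": 28.8,"dz": 0,"ax": 0,"ay": 0,"az": 0,"claw": -1}]}}

```text
clock: 1.48
eef_pos: [512.1, -111.4, 309.8]
tool_rot: [-1.571, -0.0, 3.075]
force: [1.9, -0.6, 0.8]
width: 85.3
```

>>> {"method": "servo_tool", "body": {"increments": [{"dx": 1.7,"dy": 3.6,"dz": 0,"ax": 0,"ay": 0,"az": 0,"claw": -1},{"dx": 3.5,"dy": 7.2,"dz": 0,"ax": 0,"ay": 0,"az": 0,"claw": -1},{"dx": 5.3,"dy": 10.7,"dz": 0,"ax": 0,"ay": 0,"az": 0,"claw": -1},{"dx": 5.3,"dy": 10.7,"dz": -3,"ax": 0,"ay": 0,"az": 0,"claw": -1},{"dx": 5.3,"dy": 10.7,"dz": -6,"ax": 0,"ay": 0,"az": 0,"claw": -1},{"dx": 5.3,"dy": 10.7,"dz": -9,"ax": 0,"ay": 0,"az": 0,"claw": -1},{"dx": 5.3,"dy": 10.7,"dz": -12,"ax": 0,"ay": 0,"az": 0,"claw": -1},{"dx": 5.3,"dy": 10.7,"dz": -12,"ax": 0,"ay": 0,"az": 0,"claw": -1}]}}

```text
clock: 2.15
eef_pos: [560.2, -6.2, 184.3]
tool_rot: [-1.57, -0.011, 3.076]
force: [-1.2, -0.5, -0.2]
width: 85.1
```

```bash
python3 - <<'E'
from h import *
i=snap('wrist','w1'); print(read_state()['qpos'].round(2)); 
for X in [(565,-4,88),(565,-4,100),(565,-4,58)]: print(proj(i,X))
E
```

```text
[-0.05  0.53  0.02  1.79 -0.01  0.83 -1.66]
[249.49655815 183.39071578]
[249.36023776 187.3472153 ]
[249.79179406 174.82192559]
```

View pics/w1.png

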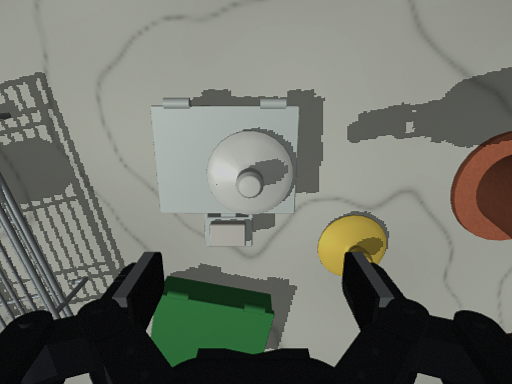

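Knob seen at (249,182), as predicted. Next is a short hold to settle.

>>> {"method": "servo_tool", "body": {"increments": [{"dx": 0,"dy": 0.2,"dz": -2,"ax": 0,"ay": 0,"az": 0,"claw": -1},{"dx": 0,"dy": 0.2,"dz": -4,"ax": 0,"ay": 0,"az": 0,"claw": -1},{"dx": 0,"dy": 0.2,"dz": -4,"ax": 0,"ay": 0,"az": 0,"claw": -1},{"dx": 0,"dy": 0.2,"dz": -4,"ax": 0,"ay": 0,"az": 0,"claw": -1},{"dx": 0,"dy": 0.2,"dz": -4,"ax": 0,"ay": 0,"az": 0,"claw": -1}]}}

```text
clock: 2.62
eef_pos: [566.3, -4.5, 151.9]
tool_rot: [-1.571, 0.003, 3.075]
force: [-0.4, 0.4, 1.1]
width: 85.3
```

>>> {"method": "servo_tool", "body": {"increments": [{"dx": 0,"dy": 0,"dz": -2,"ax": 0,"ay": 0,"az": 0,"claw": -1},{"dx": 0,"dy": 0,"dz": -4,"ax": 0,"ay": 0,"az": 0,"claw": -1},{"dx": 0,"dy": 0,"dz": -5.5,"ax": 0,"ay": 0,"az": 0,"claw": -1},{"dx": 0,"dy": 0,"dz": -6.5,"ax": 0,"ay": 0,"az": 0,"claw": -1},{"dx": 0,"dy": 0,"dz": -7.2,"ax": 0,"ay": 0,"az": 0,"claw": -1},{"dx": 0,"dy": 0,"dz": -7.7,"ax": 0,"ay": 0,"az": 0,"claw": -1},{"dx": 0,"dy": 0,"dz": -7.7,"ax": 0,"ay": 0,"az": 0,"claw": -1},{"dx": 0,"dy": 0,"dz": -7.7,"ax": 0,"ay": 0,"az": 0,"claw": -1}]}}

```text
clock: 3.28
eef_pos: [565.4, -4.3, 73.4]
tool_rot: [-1.571, 0.001, 3.075]
force: [-0.5, 0.5, -0.2]
width: 85.8
```

```bash
python3 - <<'E'
from h import *
i=snap('wrist','w2');s=read_state(); print(s['eef_pos'],s['force'])
snap('scene','s2'); crop('scene0',0,0,10,10,1,'x'); crop('s2',200,110,340,240,4.5,'c5')
E
```

```text
[565.51559318  -4.33863054  73.59354028] [ 0.33557874 -0.46907776  0.14012052]
```

View pics/w2.png

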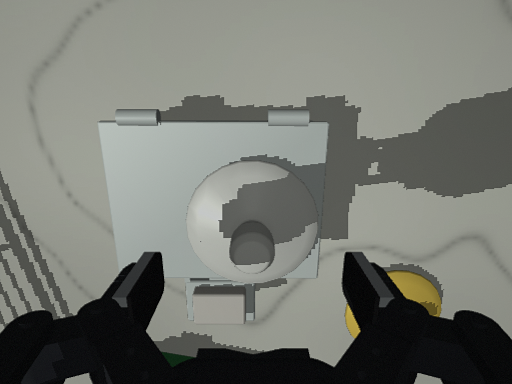

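View pics/c5.png

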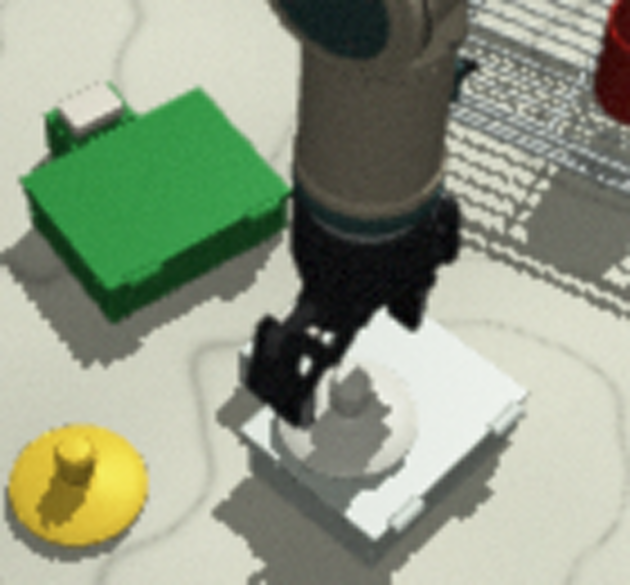

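The knob is centred between the fingers at (251,250), so I close.

>>> {"method": "servo_tool", "body": {"increments": [{"dx": 0,"dy": 0,"dz": -0.1,"ax": 0,"ay": 0,"az": 0,"claw": 0},{"dx": 0,"dy": 0,"dz": -0.1,"ax": 0,"ay": 0,"az": 0,"claw": 0.3},{"dx": 0,"dy": 0,"dz": -0.1,"ax": 0,"ay": 0,"az": 0,"claw": 1},{"dx": 0,"dy": 0,"dz": -0.1,"ax": 0,"ay": 0,"az": 0,"claw": 1},{"dx": 0,"dy": 0,"dz": -0.1,"ax": 0,"ay": 0,"az": 0,"claw": 1},{"dx": 0,"dy": 0,"dz": -0.1,"ax": 0,"ay": 0,"az": 0,"claw": 1},{"dx": 0,"dy": 0,"dz": -0.1,"ax": 0,"ay": 0,"az": 0,"claw": 1},{"dx": 0,"dy": 0,"dz": -0.1,"ax": 0,"ay": 0,"az": 0,"claw": 1}]}}

```text
clock: 4.05
eef_pos: [564.9, -4.0, 72.1]
tool_rot: [-1.571, 0.0, 3.076]
force: [-1.5, 1.6, 5.2]
width: 17.9
```

>>> {"method": "servo_tool", "body": {"increments": [{"dx": 0,"dy": 0,"dz": 0,"ax": 0,"ay": 0,"az": 0,"claw": 1},{"dx": 0,"dy": 0,"dz": 0,"ax": 0,"ay": 0,"az": 0,"claw": 1}]}}

```text
clock: 4.22
eef_pos: [564.9, -4.1, 72.0]
tool_rot: [-1.571, 0.0, 3.076]
force: [-1.6, 0.8, 5.2]
width: 18.2
```

```bash
python3 - <<'E'
from h import *
i=snap('wrist','w3');s=read_state(); print(s['eef_pos'],s['force'],s['width'])
snap('scene','s3'); crop('s3',230,140,330,230,7,'c6')
E
```

```text
[564.84297963  -4.07072215  72.05074475] [-0.93951677  1.42349173  5.25584758] 18.39702164003291
```

View pics/w3.png

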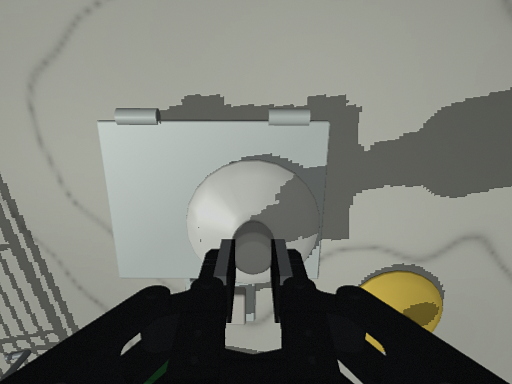

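View pics/c6.png

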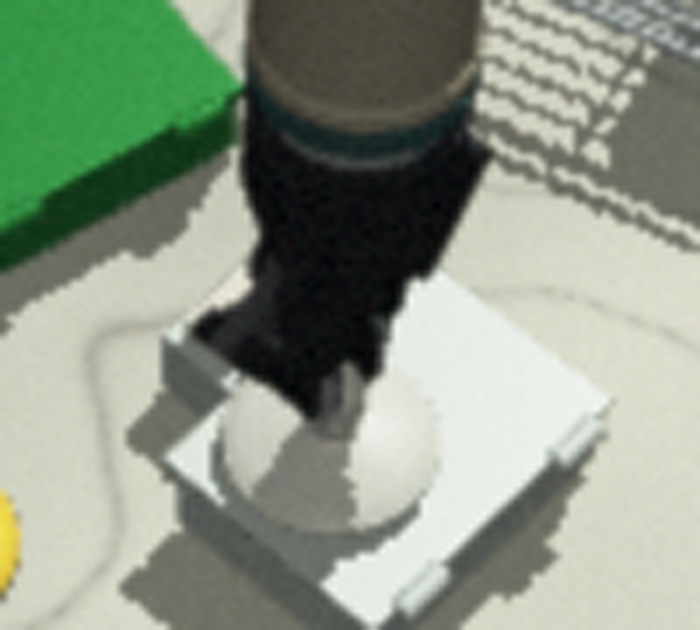

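The width reads 18 mm, which could be the neck or finger flex. I'll lift a little to test.

>>> {"method": "servo_tool", "body": {"increments": [{"dx": 0,"dy": 0,"dz": 0.2,"ax": 0,"ay": 0,"az": 0,"claw": 1},{"dx": 0,"dy": 0,"dz": 0.5,"ax": 0,"ay": 0,"az": 0,"claw": 1},{"dx": 0,"dy": 0,"dz": 1,"ax": 0,"ay": 0,"az": 0,"claw": 1},{"dx": 0,"dy": 0,"dz": 1.5,"ax": 0,"ay": 0,"az": 0,"claw": 1},{"dx": 0,"dy": 0,"dz": 2,"ax": 0,"ay": 0,"az": 0,"claw": 1},{"dx": 0,"dy": 0,"dz": 2.5,"ax": 0,"ay": 0,"az": 0,"claw": 1},{"dx": 0,"dy": 0,"dz": 3,"ax": 0,"ay": 0,"az": 0,"claw": 1},{"dx": 0,"dy": 0,"dz": 3,"ax": 0,"ay": 0,"az": 0,"claw": 1}]}}

```text
clock: 4.98
eef_pos: [565.6, -4.4, 103.1]
tool_rot: [-1.571, 0.002, 3.075]
force: [0.4, -0.5, -1.4]
width: 17.6
```

```bash
python3 - <<'E'
from h import *
i=snap('wrist','w4');s=read_state(); print(s['eef_pos'],s['force'],s['width'])
snap('scene','s4'); crop('s4',230,140,330,230,7,'c7')
E
```

```text
[565.36226292  -4.31287513 102.56811731] [-0.61475248  0.00475458 -1.17022623] 17.816195087145534
```

View pics/w4.png

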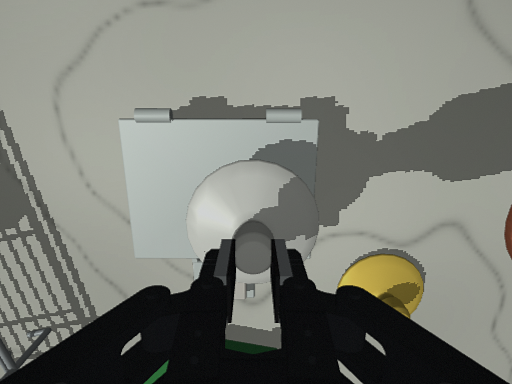

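View pics/c7.png

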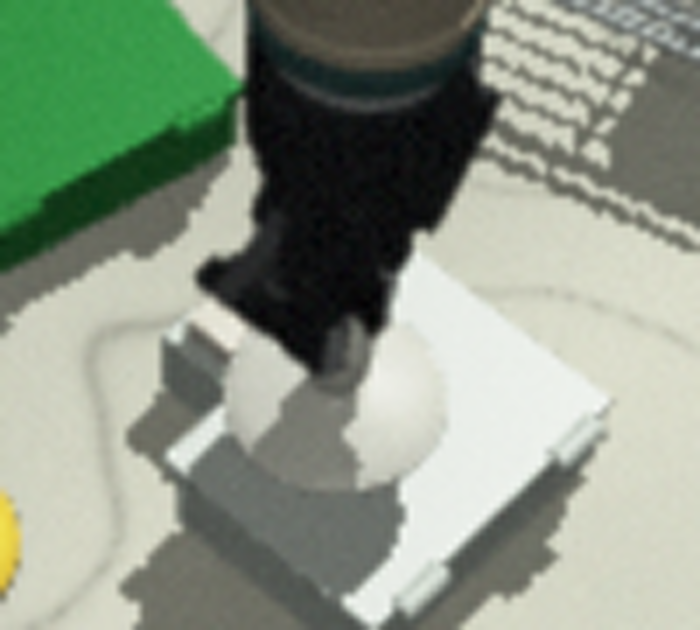

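The lid is lifted: about 1.5 N, level, and unchanged in the grip. Now to the rack bay.

>>> {"method": "servo_tool", "body": {"increments": [{"dx": 0,"dy": 0,"dz": 2,"ax": 0,"ay": 0,"az": 0,"claw": 1},{"dx": -0.3,"dy": 0.8,"dz": 4,"ax": 0,"ay": 0,"az": 0,"claw": 1},{"dx": -0.9,"dy": 2.4,"dz": 5,"ax": 0,"ay": 0,"az": 0,"claw": 1},{"dx": -1.9,"dy": 5,"dz": 5,"ax": 0,"ay": 0,"az": 0,"claw": 1},{"dx": -3,"dy": 8,"dz": 5,"ax": 0,"ay": 0,"az": 0,"claw": 1},{"dx": -4.1,"dy": 11,"dz": 5,"ax": 0,"ay": 0,"az": 0,"claw": 1},{"dx": -5.2,"dy": 14,"dz": 5,"ax": 0,"ay": 0,"az": 0,"claw": 1},{"dx": -6.3,"dy": 17,"dz": 5,"ax": 0,"ay": 0,"az": 0,"claw": 1}]}}

```text
clock: 5.75
eef_pos: [500.9, 166.9, 151.6]
tool_rot: [-1.571, -0.0, 3.075]
force: [0.3, 0.6, -0.1]
width: 17.8
```

>>> {"method": "servo_tool", "body": {"increments": [{"dx": -1.1,"dy": 3,"dz": 0,"ax": 0,"ay": 0,"az": 0,"claw": 1},{"dx": -2.2,"dy": 6,"dz": 0,"ax": 0,"ay": 0,"az": 0,"claw": 1},{"dx": -3.3,"dy": 9,"dz": 0,"ax": 0,"ay": 0,"az": 0,"claw": 1},{"dx": -4.2,"dy": 11.3,"dz": 0,"ax": 0,"ay": 0,"az": 0,"claw": 1},{"dx": -4.8,"dy": 12.7,"dz": 0,"ax": 0,"ay": 0,"az": 0,"claw": 1},{"dx": -5,"dy": 13.3,"dz": 0,"ax": 0,"ay": 0,"az": 0,"claw": 1},{"dx": -5,"dy": 13.3,"dz": 0,"ax": 0,"ay": 0,"az": 0,"claw": 1},{"dx": -5,"dy": 13.3,"dz": 0,"ax": 0,"ay": 0,"az": 0,"claw": 1}]}}

```text
clock: 6.42
eef_pos: [452.1, 297.5, 151.6]
tool_rot: [-1.57, 0.0, 3.075]
force: [0.5, 0.1, -0.9]
width: 18.1
```

```bash
python3 - <<'E'
from h import *
i=snap('wrist','w5');s=read_state(); print(s['eef_pos'],s['force'],s['width'],s['qpos'].round(2))
snap('scene','s5'); crop('s5',240,60,390,190,5,'c8'); t=snap('top','t5')
E
```

```text
[452.49207817 296.83969321 151.66249728] [-0.78774272 -0.59615042 -1.69430711] 17.758930861577436 [-0.66  0.55  0.04  1.88 -0.03  0.71 -2.24]
```

View pics/w5.png

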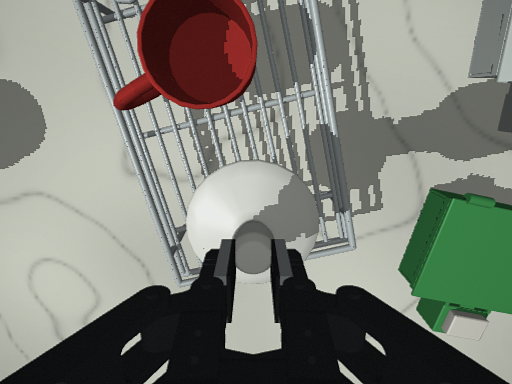

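View pics/c8.png

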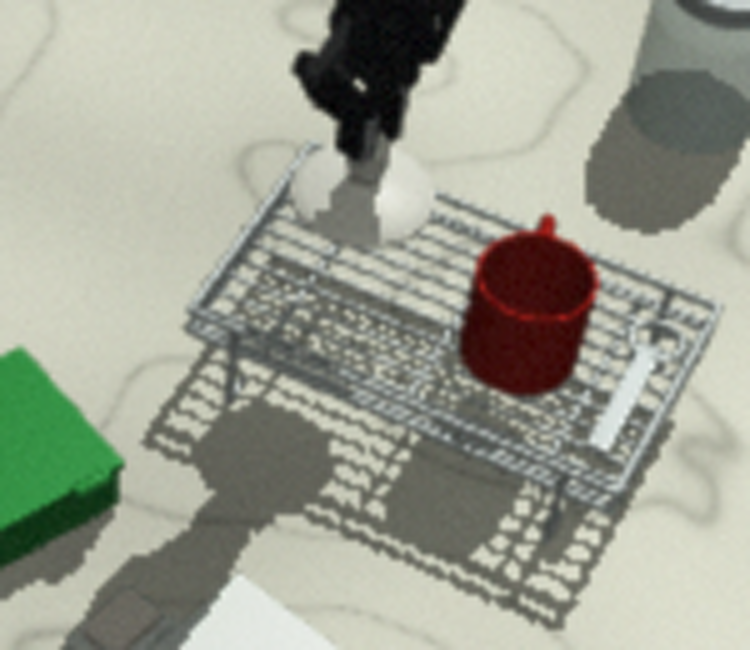

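Lid is over the free half, with clearance to the mug. I lower it fast, then in small steps.

>>> {"method": "servo_tool", "body": {"increments": [{"dx": 0,"dy": 0.1,"dz": -1.5,"ax": 0,"ay": 0,"az": 0,"claw": 1},{"dx": 0,"dy": 0.1,"dz": -3,"ax": 0,"ay": 0,"az": 0,"claw": 1},{"dx": 0,"dy": 0.1,"dz": -4.5,"ax": 0,"ay": 0,"az": 0,"claw": 1},{"dx": 0,"dy": 0.1,"dz": -5.5,"ax": 0,"ay": 0,"az": 0,"claw": 1},{"dx": 0,"dy": 0.1,"dz": -6.2,"ax": 0,"ay": 0,"az": 0,"claw": 1},{"dx": 0,"dy": 0.1,"dz": -6.6,"ax": 0,"ay": 0,"az": 0,"claw": 1},{"dx": 0,"dy": 0.1,"dz": -6.7,"ax": 0,"ay": 0,"az": 0,"claw": 1},{"dx": 0,"dy": 0.1,"dz": -6.7,"ax": 0,"ay": 0,"az": 0,"claw": 1}]}}

```text
clock: 7.23
eef_pos: [452.1, 299.6, 84.9]
tool_rot: [-1.571, 0.0, 3.075]
force: [-0.1, -0.4, -1.7]
width: 18.0
```

>>> {"method": "servo_tool", "body": {"increments": [{"dx": 0,"dy": 0,"dz": -0.1,"ax": 0,"ay": 0,"az": 0,"claw": 1},{"dx": 0,"dy": 0,"dz": -0.2,"ax": 0,"ay": 0,"az": 0,"claw": 1},{"dx": 0,"dy": 0,"dz": -0.3,"ax": 0,"ay": 0,"az": 0,"claw": 1},{"dx": 0,"dy": 0,"dz": -0.4,"ax": 0,"ay": 0,"az": 0,"claw": 1},{"dx": 0,"dy": 0,"dz": -0.4,"ax": 0,"ay": 0,"az": 0,"claw": 1}]}}

```text
clock: 7.65
eef_pos: [451.8, 299.7, 80.8]
tool_rot: [-1.571, 0.0, 3.075]
force: [-0.1, -0.3, -1.0]
width: 17.8
```

>>> {"method": "servo_tool", "body": {"increments": [{"dx": 0,"dy": 0,"dz": -0.05,"ax": 0,"ay": 0,"az": 0,"claw": 1},{"dx": 0,"dy": 0,"dz": -0.1,"ax": 0,"ay": 0,"az": 0,"claw": 1},{"dx": 0,"dy": 0,"dz": -0.1,"ax": 0,"ay": 0,"az": 0,"claw": 1}]}}

```text
clock: 7.9
eef_pos: [451.7, 299.7, 79.7]
tool_rot: [-1.571, -0.0, 3.075]
force: [0.2, -0.3, -1.4]
width: 18.2
```

>>> {"method": "servo_tool", "body": {"increments": [{"dx": 0,"dy": 0,"dz": -0.05,"ax": 0,"ay": 0,"az": 0,"claw": 1},{"dx": 0,"dy": 0,"dz": -0.1,"ax": 0,"ay": 0,"az": 0,"claw": 1},{"dx": 0,"dy": 0,"dz": -0.1,"ax": 0,"ay": 0,"az": 0,"claw": 1}]}}

```text
clock: 8.15
eef_pos: [451.8, 300.0, 79.2]
tool_rot: [-1.571, 0.0, 3.076]
force: [-2.2, -0.1, 3.7]
width: 17.9
```

Contact: force went from -1.4 to +3.7 N at the expected height. I release.

>>> {"method": "servo_tool", "body": {"increments": [{"dx": 0,"dy": 0,"dz": 0,"ax": 0,"ay": 0,"az": 0,"claw": 0.4},{"dx": 0,"dy": 0,"dz": 0,"ax": 0,"ay": 0,"az": 0,"claw": 0.2},{"dx": 0,"dy": 0,"dz": 0,"ax": 0,"ay": 0,"az": 0,"claw": 0},{"dx": 0,"dy": 0,"dz": 0,"ax": 0,"ay": 0,"az": 0,"claw": -0.2},{"dx": 0,"dy": 0,"dz": 0,"ax": 0,"ay": 0,"az": 0,"claw": -0.3},{"dx": 0,"dy": 0,"dz": 0,"ax": 0,"ay": 0,"az": 0,"claw": -0.3},{"dx": 0,"dy": 0,"dz": 0,"ax": 0,"ay": 0,"az": 0,"claw": -0.3}]}}

```text
clock: 8.73
eef_pos: [451.8, 299.6, 78.8]
tool_rot: [-1.571, 0.0, 3.075]
force: [-0.2, 1.0, 0.1]
width: 55.5
```

```bash
python3 - <<'E'
from h import *
i=snap('wrist','w6');s=read_state(); print(s['eef_pos'],s['force'],s['width'])
E
```

```text
[451.79403244 299.67104948  78.77476601] [ 0.63605972 -0.30556782  0.11357312] 55.99248670352435
```

View pics/w6.png

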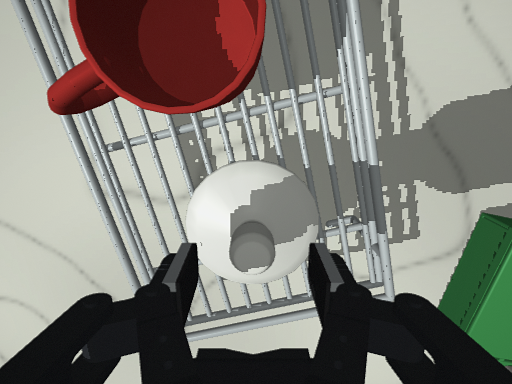

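The lid sits on the wires, fingers clear of the knob. Up and over to the button.

>>> {"method": "servo_tool", "body": {"increments": [{"dx": 0,"dy": 0,"dz": 1,"ax": 0,"ay": 0,"az": 0,"claw": -0.3},{"dx": 0,"dy": 0,"dz": 3,"ax": 0,"ay": 0,"az": 0,"claw": -0.3},{"dx": 0,"dy": 0,"dz": 6,"ax": 0,"ay": 0,"az": 0,"claw": -0.3},{"dx": 0,"dy": 0,"dz": 8.5,"ax": 0,"ay": 0,"az": 0,"claw": 0},{"dx": 0.4,"dy": -2.7,"dz": 9,"ax": 0,"ay": 0,"az": 0,"claw": 1},{"dx": 1,"dy": -6.2,"dz": 9,"ax": 0,"ay": 0,"az": 0,"claw": 1},{"dx": 1.6,"dy": -9.9,"dz": 9,"ax": 0,"ay": 0,"az": 0,"claw": 1},{"dx": 2.2,"dy": -13.6,"dz": 9,"ax": 0,"ay": 0,"az": 0,"claw": 1}]}}

```text
clock: 9.45
eef_pos: [474.0, 162.7, 169.9]
tool_rot: [-1.571, 0.001, 3.077]
force: [0.2, 0.0, -0.4]
width: -0.0
```

>>> {"method": "servo_tool", "body": {"increments": [{"dx": 0.6,"dy": -3.7,"dz": 0,"ax": 0,"ay": 0,"az": 0,"claw": 1},{"dx": 1.2,"dy": -7.4,"dz": 0,"ax": 0,"ay": 0,"az": 0,"claw": 1},{"dx": 1.8,"dy": -11,"dz": 0,"ax": 0,"ay": 0,"az": 0,"claw": 1},{"dx": 2.2,"dy": -13.2,"dz": 0,"ax": 0,"ay": 0,"az": 0,"claw": 1},{"dx": 2.3,"dy": -14.1,"dz": -2,"ax": 0,"ay": 0,"az": 0,"claw": 1},{"dx": 2.3,"dy": -14.1,"dz": -5,"ax": 0,"ay": 0,"az": 0,"claw": 1},{"dx": 2.3,"dy": -14.1,"dz": -7,"ax": 0,"ay": 0,"az": 0,"claw": 1},{"dx": 2.3,"dy": -14.1,"dz": -7,"ax": 0,"ay": 0,"az": 0,"claw": 1}]}}

```text
clock: 10.12
eef_pos: [494.2, 22.1, 96.4]
tool_rot: [-1.57, -0.006, 3.075]
force: [0.3, 0.5, -0.1]
width: 0.2
```

```bash
python3 - <<'E'
from h import *
i=snap('wrist','w7');s=read_state(); print(s['eef_pos'],s['force'],s['width'])
t=snap('top','t7'); crop('t7',80,115,200,250,4.4,'c9');snap('scene','s7'); crop('s7',200,70,390,240,3.5,'c10')
E
```

```text
[495.43712154  22.4081425   98.02627146] [-0.10578575  1.21840629  0.62915454] -0.32799120232111006
```

View pics/w7.png

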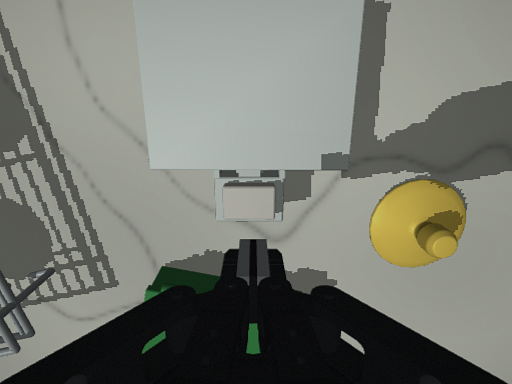

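View pics/c9.png

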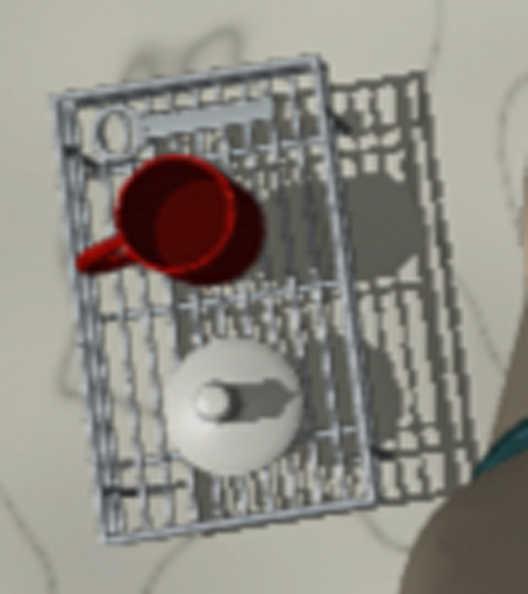

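View pics/c10.png

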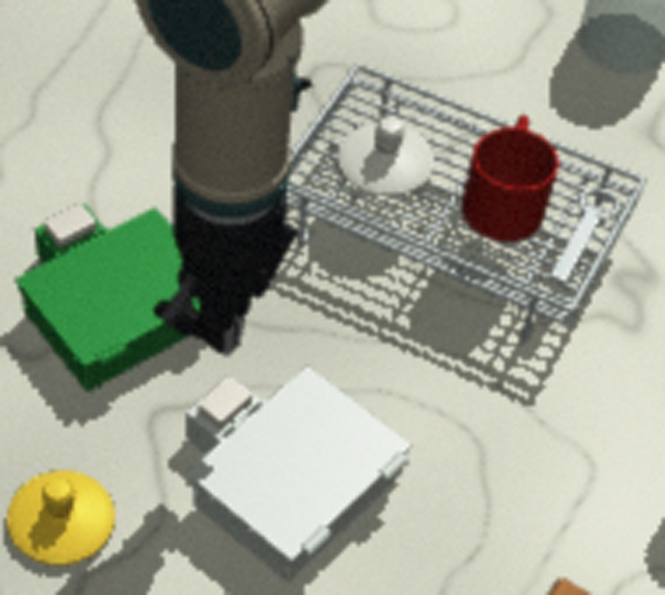

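The lid lies flat, knob up, on the free half; mug and opener are unchanged. I'll check the button's place from the wrist view: corners about (223,185),(274,185),(275,218),(224,219).

```bash
python3 - <<'E'
from h import *
i=load('w7')
P=np.array([atz(i,*p,51) for p in [(223,185),(274,185),(275,218),(224,219)]]);print(P.round(1),P.mean(0))
print([atz(i,*p,48).round(1)[:2] for p in [(150,168),(348,170)]])
E
```

```text
[[513.8  41.5  51. ]
 [511.5   5.7  51. ]
 [486.4   6.1  51. ]
 [488.1  43.2  51. ]] [499.96750319  24.11301033  51.        ]
[array([528.7,  91.8]), array([518.2, -46.9])]
```

>>> {"method": "servo_tool", "body": {"increments": [{"dx": 0,"dy": 0.1,"dz": -2,"ax": 0,"ay": 0,"az": 0,"claw": 1},{"dx": 0,"dy": 0.1,"dz": -3.5,"ax": 0,"ay": 0,"az": 0,"claw": 1},{"dx": 0,"dy": 0.1,"dz": -4.2,"ax": 0,"ay": 0,"az": 0,"claw": 1},{"dx": 0,"dy": 0.1,"dz": -4.5,"ax": 0,"ay": 0,"az": 0,"claw": 1},{"dx": 0,"dy": 0.1,"dz": -4.5,"ax": 0,"ay": 0,"az": 0,"claw": 1}]}}

```text
clock: 10.68
eef_pos: [497.2, 23.8, 54.3]
tool_rot: [-1.571, 0.001, 3.076]
force: [-0.2, -0.1, 0.0]
width: 0.1
```

>>> {"method": "servo_tool", "body": {"increments": [{"dx": 0,"dy": 0,"dz": -0.1,"ax": 0,"ay": 0,"az": 0,"claw": 1},{"dx": 0,"dy": 0,"dz": -0.2,"ax": 0,"ay": 0,"az": 0,"claw": 1},{"dx": 0,"dy": 0,"dz": -0.3,"ax": 0,"ay": 0,"az": 0,"claw": 1},{"dx": 0,"dy": 0,"dz": -0.4,"ax": 0,"ay": 0,"az": 0,"claw": 1},{"dx": 0,"dy": 0,"dz": -0.4,"ax": 0,"ay": 0,"az": 0,"claw": 1}]}}

```text
clock: 11.1
eef_pos: [496.9, 23.7, 49.9]
tool_rot: [-1.571, 0.0, 3.075]
force: [-0.1, -0.6, 0.6]
width: -0.0
```

>>> {"method": "servo_tool", "body": {"increments": [{"dx": 0,"dy": 0,"dz": -0.1,"ax": 0,"ay": 0,"az": 0,"claw": 1},{"dx": 0,"dy": 0,"dz": -0.2,"ax": 0,"ay": 0,"az": 0,"claw": 1},{"dx": 0,"dy": 0,"dz": -0.3,"ax": 0,"ay": 0,"az": 0,"claw": 1},{"dx": 0,"dy": 0,"dz": -0.3,"ax": 0,"ay": 0,"az": 0,"claw": 1}]}}

```text
clock: 11.43
eef_pos: [496.7, 23.7, 46.6]
tool_rot: [-1.571, -0.0, 3.075]
force: [-0.6, -0.7, -0.7]
width: 0.1
```

>>> {"method": "servo_tool", "body": {"increments": [{"dx": 0,"dy": 0,"dz": -0.1,"ax": 0,"ay": 0,"az": 0,"claw": 1},{"dx": 0,"dy": 0,"dz": -0.1,"ax": 0,"ay": 0,"az": 0,"claw": 1}]}}

```text
clock: 11.6
eef_pos: [496.7, 23.6, 45.6]
tool_rot: [-1.571, -0.0, 3.075]
force: [0.6, -0.3, -0.1]
width: 0.1
```

```bash
python3 - <<'E'
from h import *
i=snap('wrist','w8');s=read_state(); print(s['eef_pos'],s['force'],s['width'])
snap('scene','s8'); crop('s8',220,130,340,240,6,'c11')
E
```

```text
[496.70775999  23.63915564  45.68482084] [0.95942153 1.05380591 0.72997297] 0.040615294924295164
```

View pics/w8.png

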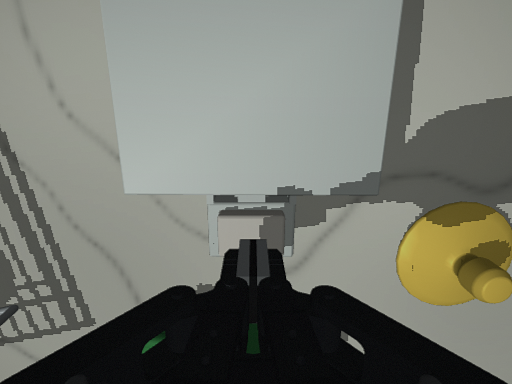

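View pics/c11.png

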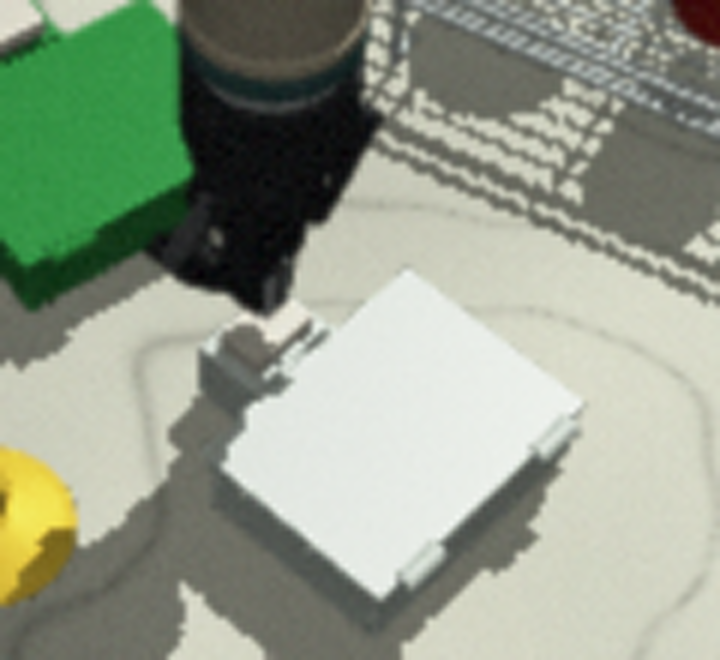

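```bash
python3 - <<'E'
from h import *
i=load('w8')
print(proj(i,(496.7,23.6,45.7)),proj(i,(496.7,23.6,51)),proj(i,(496.7,23.6,55)))
P=np.array([atz(i,*p,51) for p in [(219,212),(285,212),(285,249)]]);print(P.round(1))
crop('w8',190,180,310,290,6,'c12')
E
```

```text
[252.38554309 236.7187621 ] [252.36961934 240.74500329] [252.35697797 243.94130753]
[[515.2  40.7  51. ]
 [512.9   4.6  51. ]
 [490.3   5.3  51. ]]
```

View pics/c12.png

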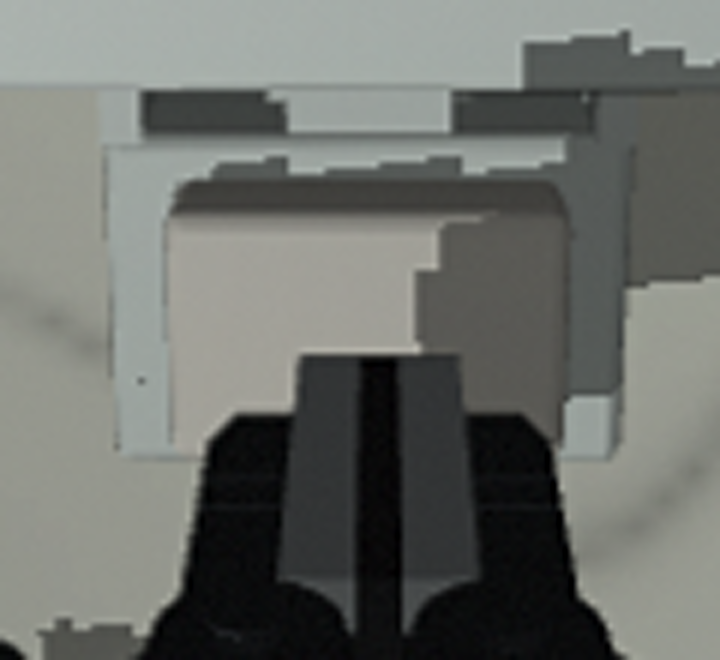

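No force yet, and the tips look to be slightly above the button. I continue in small steps.

>>> {"method": "servo_tool", "body": {"increments": [{"dx": 0.1,"dy": 0,"dz": -0.1,"ax": 0,"ay": 0,"az": 0,"claw": 1},{"dx": 0.1,"dy": 0,"dz": -0.2,"ax": 0,"ay": 0,"az": 0,"claw": 1},{"dx": 0.1,"dy": 0,"dz": -0.2,"ax": 0,"ay": 0,"az": 0,"claw": 1}]}}

```text
clock: 11.95
eef_pos: [497.8, 23.7, 43.6]
tool_rot: [-1.571, -0.0, 3.075]
force: [-1.1, -0.1, -0.5]
width: 0.0
```

>>> {"method": "servo_tool", "body": {"increments": [{"dx": 0,"dy": 0,"dz": -0.1,"ax": 0,"ay": 0,"az": 0,"claw": 1},{"dx": 0,"dy": 0,"dz": -0.2,"ax": 0,"ay": 0,"az": 0,"claw": 1},{"dx": 0,"dy": 0,"dz": -0.2,"ax": 0,"ay": 0,"az": 0,"claw": 1}]}}

```text
clock: 12.2
eef_pos: [497.6, 23.6, 41.6]
tool_rot: [-1.571, -0.0, 3.075]
force: [-1.0, -1.3, -0.2]
width: -0.3
```

```bash
python3 - <<'E'
from h import *
i=snap('wrist','w9');print(read_state()['force'])
crop('w9',190,180,310,290,6,'c13')
for z in (42,51,55,60,65,70): print(z,proj(i,(508.6,23.6,z)).round(1),proj(i,(497.6,23.6,z)).round(1))
t=snap('top','t9');crop('t9',200,125,300,215,7,'c14')
E
```

```text
[-0.30143758 -0.57696606 -0.32499475]
42 [251.1 219.5] [252.4 237. ]
51 [251.  225.7] [252.4 244. ]
55 [251.  228.7] [252.3 247.4]
60 [250.9 232.6] [252.3 251.8]
65 [250.9 236.8] [252.3 256.5]
70 [250.8 241.3] [252.3 261.4]
```

View pics/c13.png

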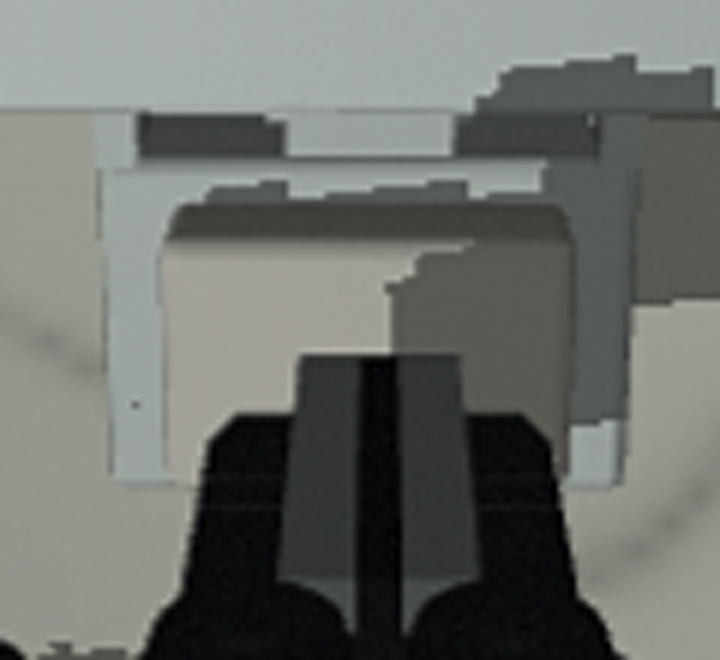

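View pics/c14.png

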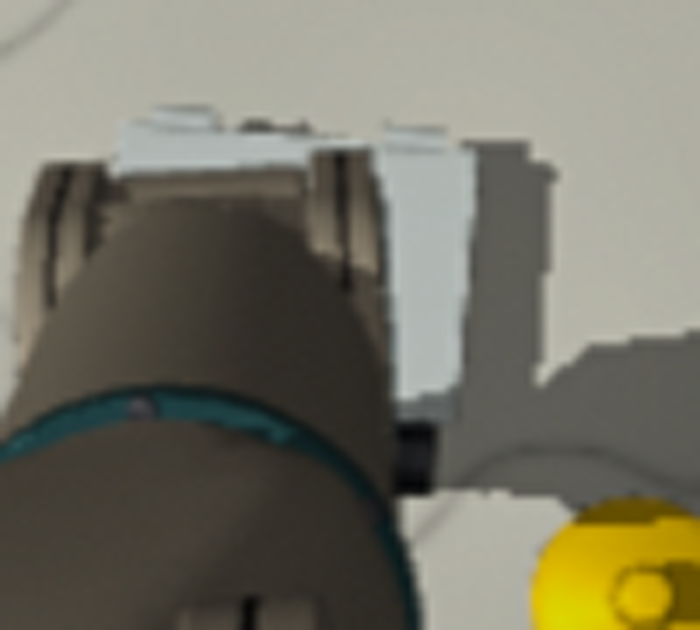

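The button is untouched (its side wall is still visible), so the tips really end above the reported TCP. I carry on gently.

>>> {"method": "servo_tool", "body": {"increments": [{"dx": 0,"dy": 0,"dz": -0.1,"ax": 0,"ay": 0,"az": 0,"claw": 1},{"dx": 0,"dy": 0,"dz": -0.2,"ax": 0,"ay": 0,"az": 0,"claw": 1},{"dx": 0,"dy": 0,"dz": -0.3,"ax": 0,"ay": 0,"az": 0,"claw": 1},{"dx": 0,"dy": 0,"dz": -0.3,"ax": 0,"ay": 0,"az": 0,"claw": 1}]}}

```text
clock: 12.63
eef_pos: [497.7, 23.7, 38.6]
tool_rot: [-1.571, -0.0, 3.075]
force: [-1.0, -0.5, 0.2]
width: -0.2
```

>>> {"method": "servo_tool", "body": {"increments": [{"dx": 0,"dy": 0,"dz": -0.1,"ax": 0,"ay": 0,"az": 0,"claw": 1},{"dx": 0,"dy": 0,"dz": -0.2,"ax": 0,"ay": 0,"az": 0,"claw": 1},{"dx": 0,"dy": 0,"dz": -0.2,"ax": 0,"ay": 0,"az": 0,"claw": 1}]}}

```text
clock: 12.88
eef_pos: [497.7, 23.6, 36.6]
tool_rot: [-1.571, -0.0, 3.075]
force: [-0.1, 0.0, 0.7]
width: -0.1
```

```bash
python3 - <<'E'
from h import *
i=snap('wrist','w10');print(read_state()['force'])
crop('w10',190,180,310,290,6,'c15')
snap('scene','s10'); crop('s10',240,140,310,210,9,'c16')
E
```

```text
[-0.00785047 -0.01792757 -0.71386492]
```

View pics/c15.png

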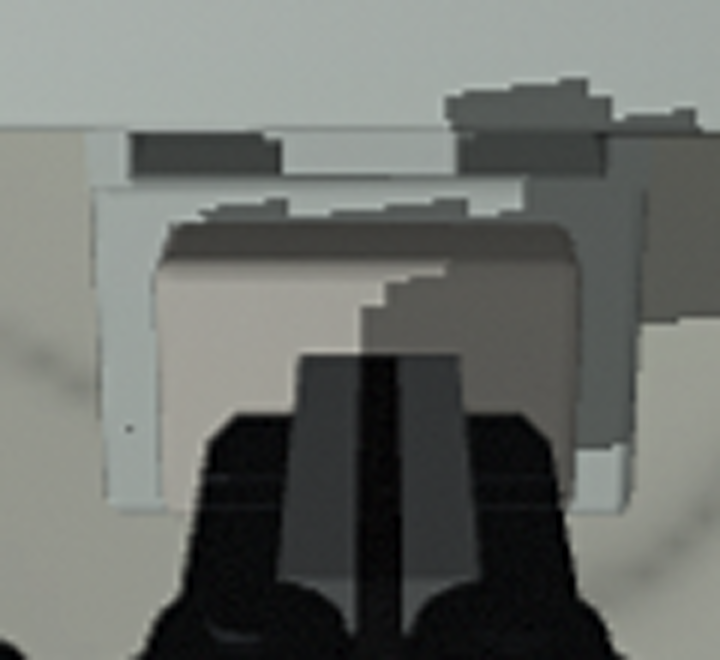

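View pics/c16.png

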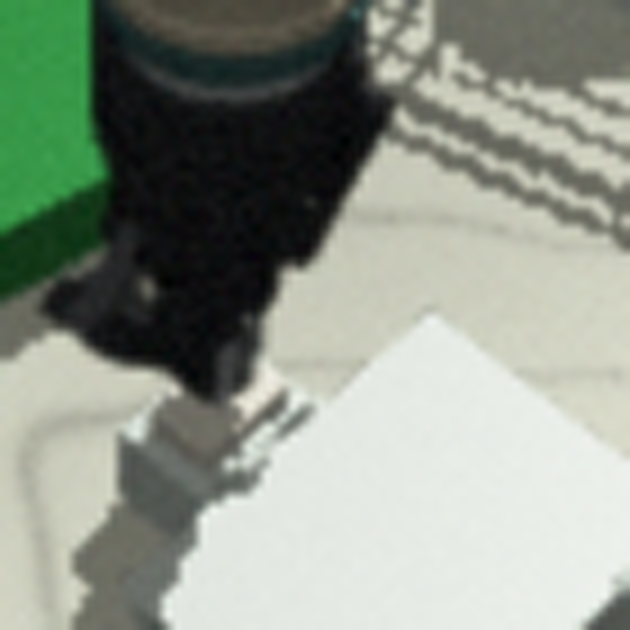

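Close now: the finger's shadow edge on the button is approaching the tip. I go on stepwise.

>>> {"method": "servo_tool", "body": {"increments": [{"dx": 0,"dy": 0,"dz": -0.1,"ax": 0,"ay": 0,"az": 0,"claw": 1},{"dx": 0,"dy": 0,"dz": -0.2,"ax": 0,"ay": 0,"az": 0,"claw": 1},{"dx": 0,"dy": 0,"dz": -0.2,"ax": 0,"ay": 0,"az": 0,"claw": 1}]}}

```text
clock: 13.23
eef_pos: [497.7, 23.6, 34.6]
tool_rot: [-1.571, -0.0, 3.075]
force: [0.3, -0.1, -0.2]
width: -0.1
```

>>> {"method": "servo_tool", "body": {"increments": [{"dx": 0,"dy": 0,"dz": -0.1,"ax": 0,"ay": 0,"az": 0,"claw": 1},{"dx": 0,"dy": 0,"dz": -0.2,"ax": 0,"ay": 0,"az": 0,"claw": 1},{"dx": 0,"dy": 0,"dz": -0.2,"ax": 0,"ay": 0,"az": 0,"claw": 1}]}}

```text
clock: 13.48
eef_pos: [497.7, 23.7, 32.6]
tool_rot: [-1.571, -0.0, 3.075]
force: [0.0, -0.3, -0.5]
width: -0.2
```

>>> {"method": "servo_tool", "body": {"increments": [{"dx": 0,"dy": 0,"dz": -0.1,"ax": 0,"ay": 0,"az": 0,"claw": 1},{"dx": 0,"dy": 0,"dz": -0.2,"ax": 0,"ay": 0,"az": 0,"claw": 1},{"dx": 0,"dy": 0,"dz": -0.2,"ax": 0,"ay": 0,"az": 0,"claw": 1}]}}

```text
clock: 13.73
eef_pos: [497.7, 23.7, 30.6]
tool_rot: [-1.571, -0.0, 3.075]
force: [0.1, -0.5, -0.1]
width: -0.1
```

```bash
python3 - <<'E'
from h import *
i=snap('wrist','w11');s=read_state();print(s['force'],s['qpos'].round(3).tolist())
crop('w11',190,180,310,290,6,'c17')
E
```

```text
[ 0.99200174 -0.01773683  0.34521761] [-0.116, 0.71, 0.018, 2.076, -0.033, 0.356, -1.708]
```

View pics/c17.png

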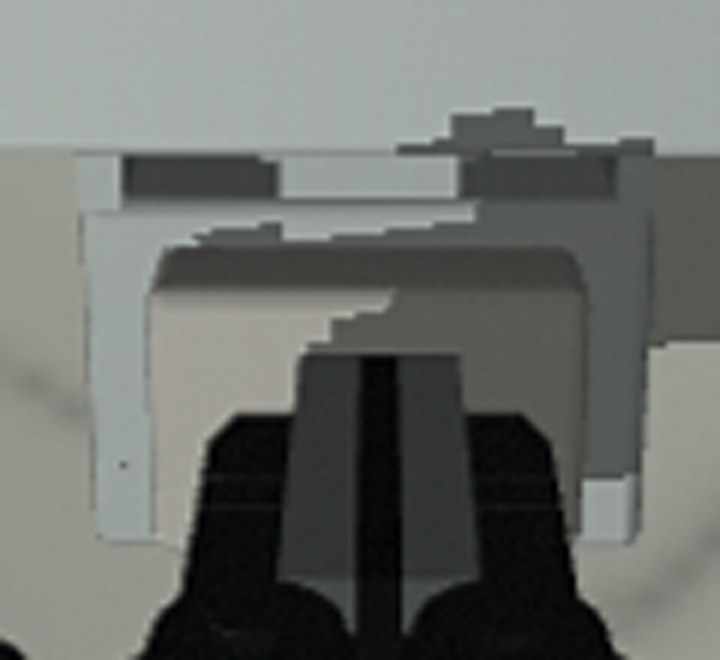

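The shadow now meets the tip, so contact is imminent. The real tip is about 20 mm above the reported TCP, which also explains the 18 mm grip near the knob's top.

>>> {"method": "servo_tool", "body": {"increments": [{"dx": 0,"dy": 0,"dz": -0.1,"ax": 0,"ay": 0,"az": 0,"claw": 1},{"dx": 0,"dy": 0,"dz": -0.2,"ax": 0,"ay": 0,"az": 0,"claw": 1},{"dx": 0,"dy": 0,"dz": -0.2,"ax": 0,"ay": 0,"az": 0,"claw": 1}]}}

```text
clock: 14.03
eef_pos: [497.9, 23.7, 28.8]
tool_rot: [-1.571, 0.0, 3.075]
force: [-0.6, -0.5, 1.6]
width: -0.0
```

>>> {"method": "servo_tool", "body": {"increments": [{"dx": 0,"dy": 0,"dz": -0.1,"ax": 0,"ay": 0,"az": 0,"claw": 1},{"dx": 0,"dy": 0,"dz": -0.2,"ax": 0,"ay": 0,"az": 0,"claw": 1},{"dx": 0,"dy": 0,"dz": -0.2,"ax": 0,"ay": 0,"az": 0,"claw": 1}]}}

```text
clock: 14.28
eef_pos: [497.9, 23.7, 26.8]
tool_rot: [-1.571, 0.0, 3.075]
force: [-0.6, -0.0, 3.0]
width: 0.1
```

>>> {"method": "servo_tool", "body": {"increments": [{"dx": 0,"dy": 0,"dz": -0.1,"ax": 0,"ay": 0,"az": 0,"claw": 1},{"dx": 0,"dy": 0,"dz": -0.2,"ax": 0,"ay": 0,"az": 0,"claw": 1},{"dx": 0,"dy": 0,"dz": -0.25,"ax": 0,"ay": 0,"az": 0,"claw": 1},{"dx": 0,"dy": 0,"dz": -0.25,"ax": 0,"ay": 0,"az": 0,"claw": 1}]}}

```text
clock: 14.62
eef_pos: [497.9, 23.7, 24.3]
tool_rot: [-1.571, 0.0, 3.075]
force: [-0.1, 0.0, 4.9]
width: 0.1
```

```bash
python3 - <<'E'
from h import *
i=snap('wrist','w12');s=read_state();print(s['force'])
E
```

```text
[ 0.10277298 -0.1457445   4.13332363]
```

View pics/w12.png

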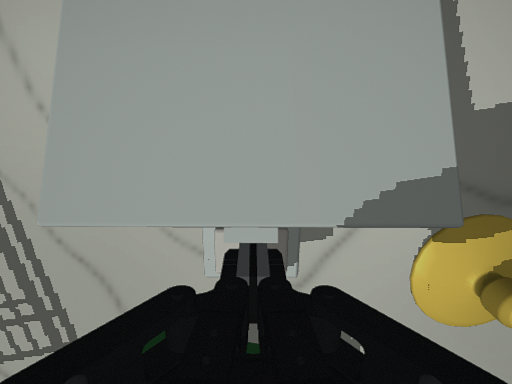

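The latch let go: the cover's edge has risen over the button at (250,226). I back off up and away, then look.

>>> {"method": "servo_tool", "body": {"increments": [{"dx": -0.2,"dy": 0,"dz": 0.5,"ax": 0,"ay": 0,"az": 0,"claw": 1},{"dx": -1,"dy": 0,"dz": 1.5,"ax": 0,"ay": 0,"az": 0,"claw": 1},{"dx": -2.5,"dy": 0,"dz": 3.5,"ax": 0,"ay": 0,"az": 0,"claw": 1},{"dx": -4.5,"dy": 0,"dz": 6,"ax": 0,"ay": 0,"az": 0,"claw": 1},{"dx": -6,"dy": 0,"dz": 9,"ax": 0,"ay": 0,"az": 0,"claw": 1},{"dx": -6,"dy": 0,"dz": 9,"ax": 0,"ay": 0,"az": 0,"claw": 1}]}}

```text
clock: 15.17
eef_pos: [435.7, 23.6, 117.7]
tool_rot: [-1.571, 0.001, 3.075]
force: [-0.3, -0.0, 0.2]
width: -0.1
```

```bash
python3 - <<'E'
from h import *
i=snap('wrist','w13');s=read_state();print(s['force'],s['eef_pos'])
snap('scene','s13'); crop('s13',200,110,340,240,5,'c18')
E
```

```text
[ 0.12319174 -0.01648392 -1.13960476] [437.52082485  23.74297764 116.38690637]
```

View pics/w13.png

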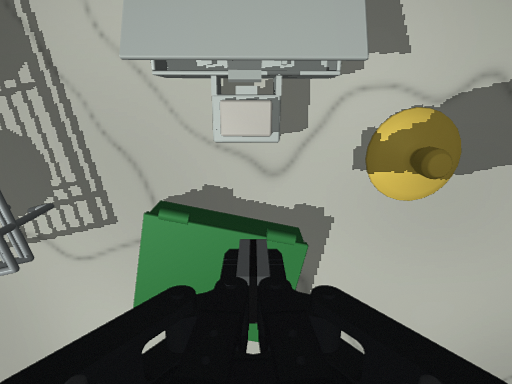

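View pics/c18.png

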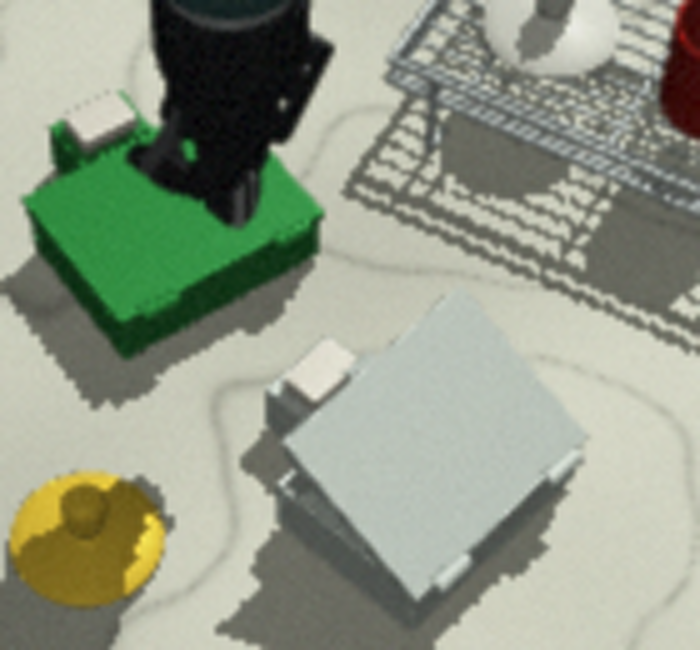

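Ajar, as described, with the lip edge at about (245,57). Next I push the lip off-centre (clear of the catch) with the closed fingers, following its arc up and back. First I get in position in front of it.

>>> {"method": "servo_tool", "body": {"increments": [{"dx": 1.5,"dy": 1.2,"dz": 0,"ax": 0,"ay": 0,"az": 0,"claw": 1},{"dx": 3.5,"dy": 2.5,"dz": 0,"ax": 0,"ay": 0,"az": 0,"claw": 1},{"dx": 5.5,"dy": 3.7,"dz": -1,"ax": 0,"ay": 0,"az": 0,"claw": 1},{"dx": 6.5,"dy": 3.7,"dz": -3,"ax": 0,"ay": 0,"az": 0,"claw": 1},{"dx": 6.5,"dy": 3.7,"dz": -5,"ax": 0,"ay": 0,"az": 0,"claw": 1},{"dx": 6.5,"dy": 3.7,"dz": -5.6,"ax": 0,"ay": 0,"az": 0,"claw": 1},{"dx": 6.5,"dy": 3.7,"dz": -5.6,"ax": 0,"ay": 0,"az": 0,"claw": 1}]}}

```text
clock: 15.85
eef_pos: [500.8, 60.3, 55.8]
tool_rot: [-1.569, -0.005, 3.075]
force: [-0.1, -0.5, -0.2]
width: 0.1
```

```bash
python3 - <<'E'
from h import *
i=snap('wrist','w14');s=read_state();print(s['force'],s['eef_pos'])
snap('scene','s14'); crop('s14',210,110,340,220,6,'c19')
E
```

```text
[ 0.55145259 -0.0221989   0.03504022] [501.558131    60.32948888  56.99824926]
```

View pics/w14.png

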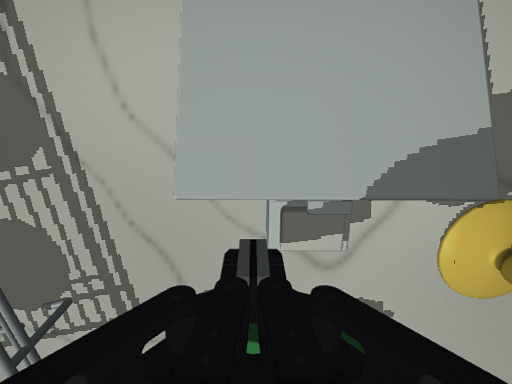

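View pics/c19.png

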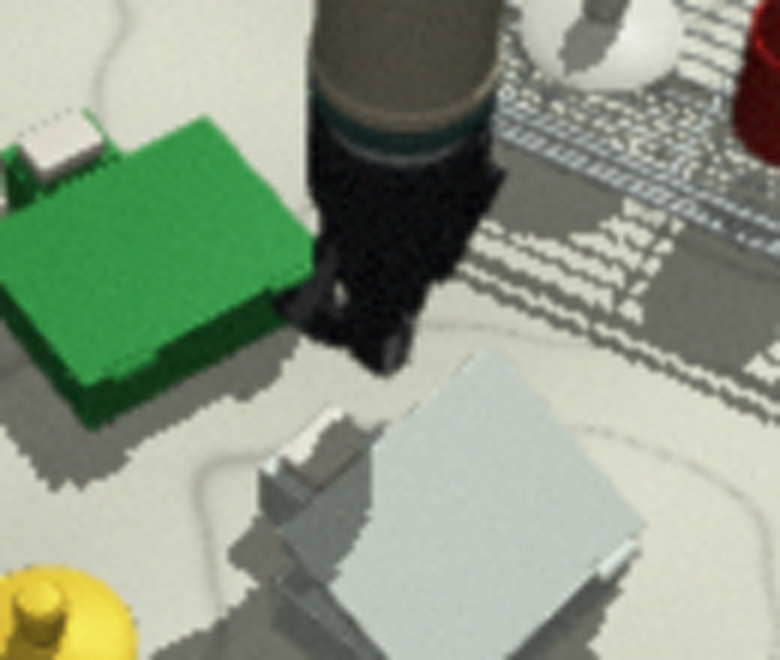

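>>> {"method": "servo_tool", "body": {"increments": [{"dx": 0,"dy": 0,"dz": -0.8,"ax": 0,"ay": 0,"az": 0,"claw": 1},{"dx": 0.6,"dy": 0,"dz": -0.8,"ax": 0,"ay": 0,"az": 0,"claw": 1},{"dx": 1.2,"dy": 0,"dz": -0.8,"ax": 0,"ay": 0,"az": 0,"claw": 1},{"dx": 1.7,"dy": 0,"dz": -0.8,"ax": 0,"ay": 0,"az": 0,"claw": 1},{"dx": 2.2,"dy": 0,"dz": -0.8,"ax": 0,"ay": 0,"az": 0,"claw": 1},{"dx": 2.2,"dy": 0,"dz": -0.8,"ax": 0,"ay": 0,"az": 0,"claw": 1}]}}

```text
clock: 16.45
eef_pos: [524.8, 60.7, 50.4]
tool_rot: [-1.571, -0.001, 3.075]
force: [-0.9, 0.3, 0.4]
width: -0.1
```

```bash
python3 - <<'E'
from h import *
i=snap('wrist','w15');s=read_state();print(s['force'],s['eef_pos'])
snap('scene','s15'); crop('s15',210,110,340,220,6,'c20')
E
```

```text
[-0.46553394  0.82105546  0.91078054] [524.84880531  60.70196595  50.38458036]
```

View pics/w15.png

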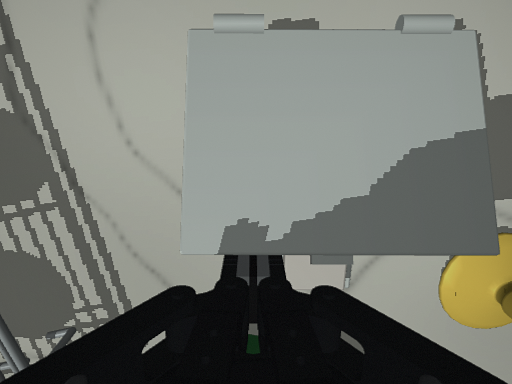

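View pics/c20.png

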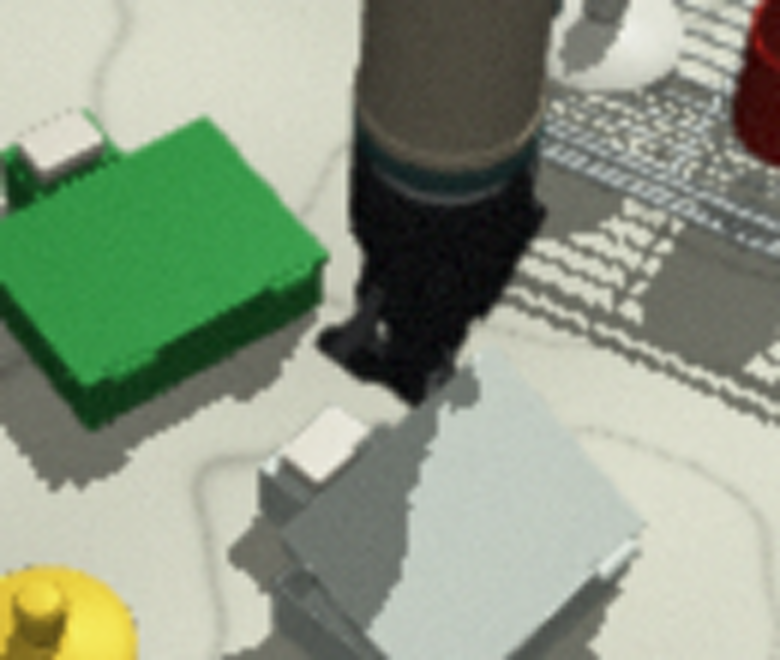

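Fingertips are under the lip (hidden behind its edge at v≈254). I start the arc.

>>> {"method": "servo_tool", "body": {"increments": [{"dx": 0.2,"dy": 0,"dz": 0.4,"ax": 0,"ay": 0,"az": 0,"claw": 1},{"dx": 0.5,"dy": 0,"dz": 1,"ax": 0,"ay": 0,"az": 0,"claw": 1},{"dx": 1,"dy": 0,"dz": 1.8,"ax": 0,"ay": 0,"az": 0,"claw": 1},{"dx": 1.6,"dy": 0,"dz": 2.6,"ax": 0,"ay": 0,"az": 0,"claw": 1},{"dx": 2.3,"dy": 0,"dz": 3.4,"ax": 0,"ay": 0,"az": 0,"claw": 1},{"dx": 3,"dy": 0,"dz": 4.1,"ax": 0,"ay": 0,"az": 0,"claw": 1},{"dx": 3,"dy": 0,"dz": 4.1,"ax": 0,"ay": 0,"az": 0,"claw": 1}]}}

```text
clock: 17.13
eef_pos: [558.2, 60.7, 93.5]
tool_rot: [-1.572, 0.006, 3.075]
force: [-0.0, -0.2, 0.4]
width: 0.0
```

```bash
python3 - <<'E'
from h import *
i=snap('wrist','w16');s=read_state();print(s['force'],s['eef_pos'])
snap('scene','s16'); crop('s16',210,110,340,220,6,'c21')
E
```

```text
[-0.51153894  0.13822134 -0.59232997] [556.61356404  60.71157028  92.54534024]
```

View pics/w16.png

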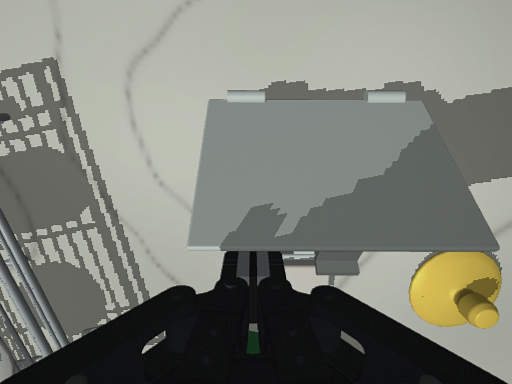

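View pics/c21.png

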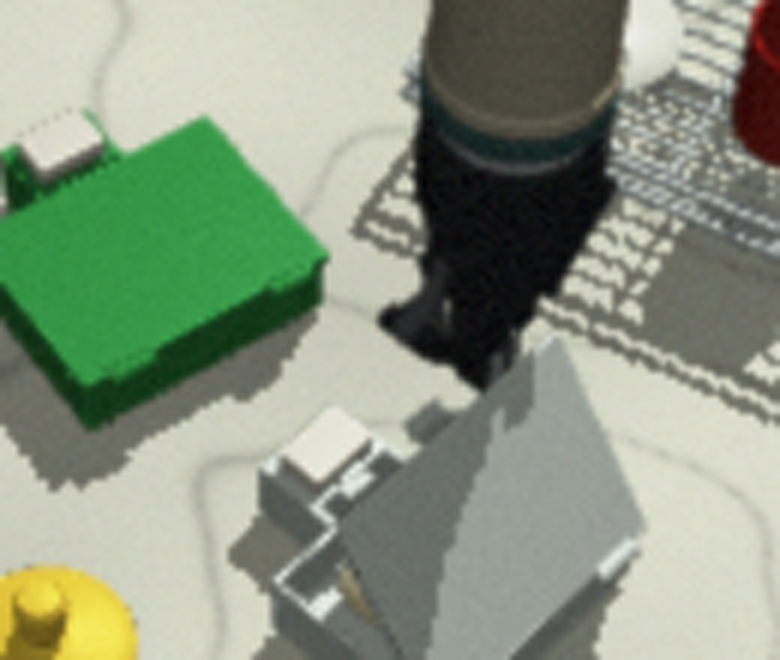

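The cover is swinging up with the finger, with negligible force. I continue past vertical.

>>> {"method": "servo_tool", "body": {"increments": [{"dx": 1,"dy": 0,"dz": 0.9,"ax": 0,"ay": 0,"az": 0,"claw": 1},{"dx": 2.3,"dy": -0.1,"dz": 1.6,"ax": 0,"ay": 0,"az": 0,"claw": 1},{"dx": 3.7,"dy": -0.2,"dz": 2.2,"ax": 0,"ay": 0,"az": 0,"claw": 1},{"dx": 5.1,"dy": -0.3,"dz": 2.6,"ax": 0,"ay": 0,"az": 0,"claw": 1},{"dx": 6.5,"dy": -0.4,"dz": 2.9,"ax": 0,"ay": 0,"az": 0,"claw": 1},{"dx": 7.9,"dy": -0.5,"dz": 2.9,"ax": 0,"ay": 0,"az": 0,"claw": 1},{"dx": 9.2,"dy": -0.5,"dz": 2.9,"ax": 0,"ay": 0,"az": 0,"claw": 1},{"dx": 10.2,"dy": -0.5,"dz": 2.9,"ax": 0,"ay": 0,"az": 0,"claw": 1}]}}

```text
clock: 17.9
eef_pos: [657.2, 55.5, 119.7]
tool_rot: [-1.571, -0.0, 3.075]
force: [0.9, 0.2, -1.0]
width: 0.3
```

>>> {"method": "servo_tool", "body": {"increments": [{"dx": 0,"dy": 0,"dz": 0,"ax": 0,"ay": 0,"az": 0,"claw": 1},{"dx": 0,"dy": 0,"dz": 0,"ax": 0,"ay": 0,"az": 0,"claw": 1}]}}

```text
clock: 18.07
eef_pos: [656.0, 55.6, 119.5]
tool_rot: [-1.57, -0.002, 3.075]
force: [-0.9, 0.8, -0.6]
width: -0.2
```

```bash
python3 - <<'E'
from h import *
i=snap('wrist','w17');s=read_state();print(s['force'],s['eef_pos'])
snap('scene','s17'); crop('s17',210,110,340,220,6,'c22')
E
```

```text
[-0.15181129  0.33127108 -0.94768581] [655.5272973   55.65737011 119.66876095]
```

View pics/w17.png

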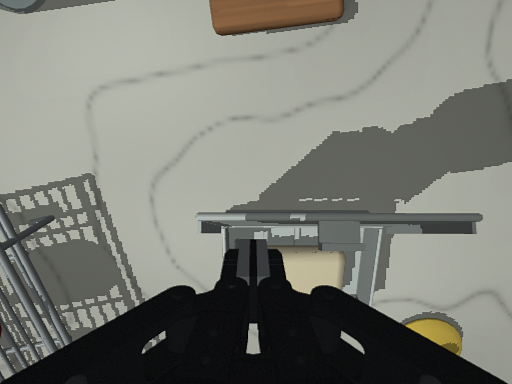

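View pics/c22.png

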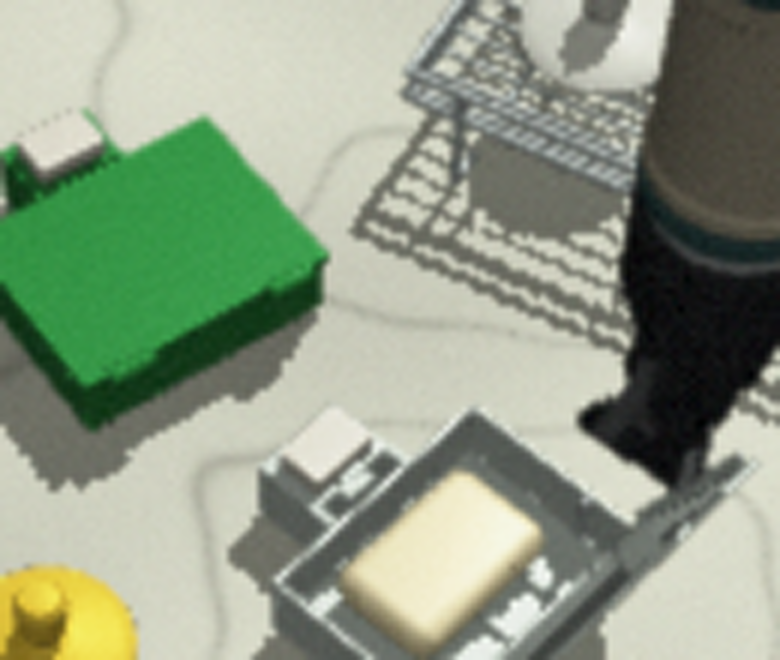

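The cover is back past vertical and has left the fingers. I withdraw and check.

>>> {"method": "servo_tool", "body": {"increments": [{"dx": -1,"dy": 0,"dz": 0.2,"ax": 0,"ay": 0,"az": 0,"claw": 1},{"dx": -3,"dy": 0,"dz": 1.5,"ax": 0,"ay": 0,"az": 0,"claw": 1},{"dx": -6,"dy": 0,"dz": 4,"ax": 0,"ay": 0,"az": 0,"claw": 1},{"dx": -9,"dy": 0,"dz": 6.5,"ax": 0,"ay": 0,"az": 0,"claw": 1},{"dx": -12.5,"dy": 0,"dz": 9,"ax": 0,"ay": 0,"az": 0,"claw": 1},{"dx": -16,"dy": 0,"dz": 11,"ax": 0,"ay": 0,"az": 0,"claw": 1},{"dx": -18,"dy": 0,"dz": 12,"ax": 0,"ay": 0,"az": 0,"claw": 1},{"dx": -18,"dy": 0,"dz": 12,"ax": 0,"ay": 0,"az": 0,"claw": 1}]}}

```text
clock: 18.83
eef_pos: [472.5, 55.7, 242.7]
tool_rot: [-1.571, 0.0, 3.076]
force: [-0.4, 0.3, 0.6]
width: 0.1
```

>>> {"method": "servo_tool", "body": {"increments": [{"dx": 0,"dy": 0,"dz": 0,"ax": 0,"ay": 0,"az": 0,"claw": 1},{"dx": 0,"dy": 0,"dz": 0,"ax": 0,"ay": 0,"az": 0,"claw": 1},{"dx": 0,"dy": 0,"dz": 0,"ax": 0,"ay": 0,"az": 0,"claw": 1},{"dx": 0,"dy": 0,"dz": 0,"ax": 0,"ay": 0,"az": 0,"claw": 1},{"dx": 0,"dy": 0,"dz": 0,"ax": 0,"ay": 0,"az": 0,"claw": 1},{"dx": 0,"dy": 0,"dz": 0,"ax": 0,"ay": 0,"az": 0,"claw": 1}]}}

```text
clock: 19.33
eef_pos: [476.9, 55.6, 239.6]
tool_rot: [-1.57, -0.001, 3.075]
force: [-0.1, 0.3, 0.4]
width: -0.0
```

```bash
python3 - <<'E'
from h import *
s=read_state();print(s['force'],s['eef_pos'],s['clock'])
snap('scene','s18'); crop('s18',200,80,390,240,4.2,'c23'); snap('top','t18'); crop('t18',80,110,310,270,3.4,'c24')
E
```

```text
[-0.09141985  0.2816046   0.390698  ] [476.940936    55.57375947 239.64758479] 19.3333
```

View pics/c23.png

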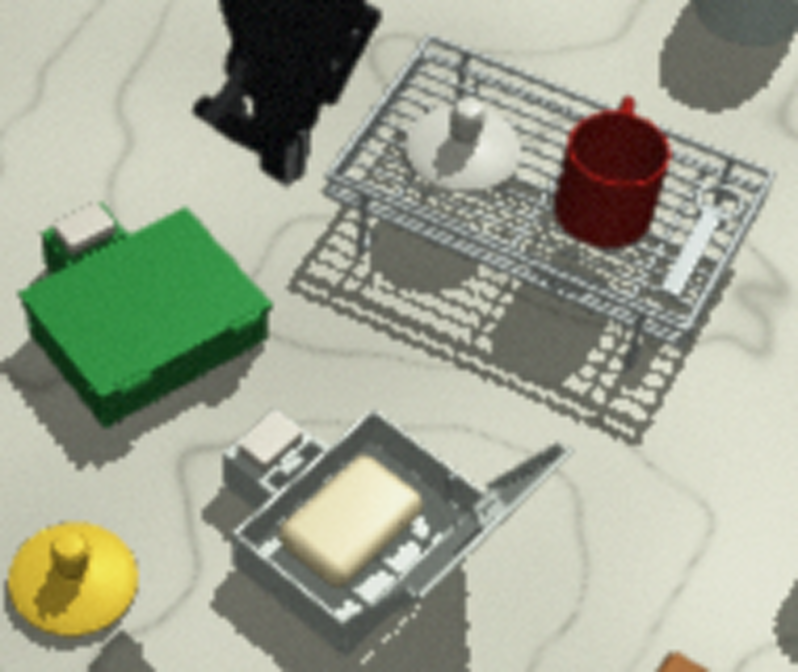

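View pics/c24.png

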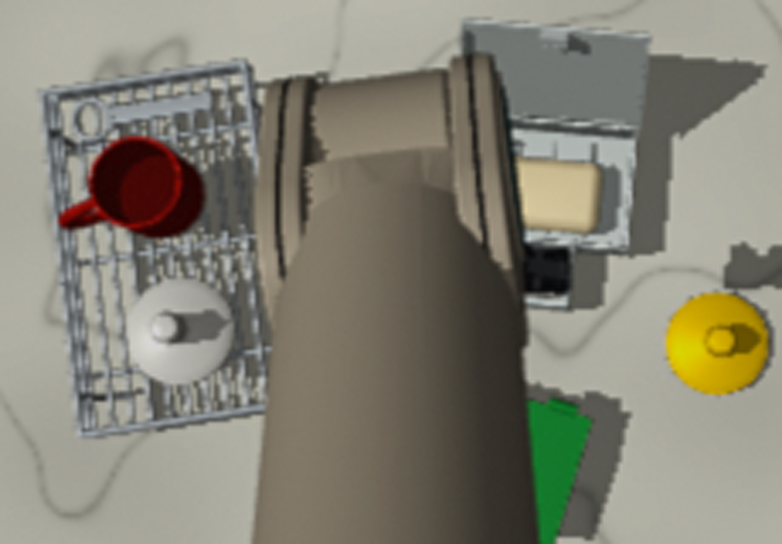

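Cover stays right back, the lid is flat in the rack bay, and mug and opener are unmoved. I hand the job in.

```bash
python3 -c "
from cell import *
print(finish_job())"
```

```text
the job is handed in; nothing more can be done
None
```

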